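Fit a printed sliding lid to the spares box

ROBOT

A 7-joint arm with a two-finger parallel gripper is mounted at the origin on the work surface. World frame = base frame: x ahead of the robot, y to its left, z up, the work surface at z = 0. Lengths are in m, angles in rad, forces in N, time in s.
With the tool pointing down it reaches from about 0.425 to 0.925 m from the base axis. Payload 6.8 kg.
Tool frame: the origin (TCP) lies on the centre line of the jaws, within the pads' length; the fingertips stand 19 mm ahead of it and the grasp point (between the pads) is the TCP; z points along the fingers, y is the line along which they close (so a half turn about z gives the same grasp; the last joint's range is limited). The gripper opens to 85 mm and grips with 20 to 120 N. Pads are 22 mm wide; open, the fingers measure 114 mm over their backs; the gripper's body (76 mm by 85 mm) begins 54 mm behind the grasp point. The pads swing forward as they close: fully open they stand 13 mm farther back than shut.
Start: joints at [1.093, 0.477, 0.022, 1.555, -0.011, 1.109, -0.083], TCP at [0.244, -0.629, 0.25] pointing down, gripper open.
Joint ranges: [-2.96, 2.96], [-0.34, 2.1], [-1.41, 1.46], [0.24, 2.44], [-1.37, 4.51], [0.17, 1.92], [-2.96, 2.96]. Speed limits (rad/s): [2.39, 2.39, 3.14, 3.14, 3.14, 3.14, 3.14].

INTERFACE

Orientations are given as a rotation vector (axis times angle).
In Python, from bench import r gives the robot as it stands. The module is installed in compiled form; this text tells all that it offers.
- The arm moves only by the tool arm_command, never from a script. Its argument "rows" is a list of rows, each an object of numbers: "fingers": the opening, from -1 (shut) to 1 (fully open); "x", "y", "z": the shift along the tool's x, y, z in m; "ax", "ay", "az": the turn, a rotation vector about the tool's x, y, z in degrees. In form: [{"fingers": .., "x": .., "y": .., "z": .., "ax": .., "ay": .., "az": ..}, ...]. A call has 1 to 10 rows; each row shifts and turns the commanded pose from where the row before left it, along the tool's axes as they then stand; what a row does not reach is not made up. A row lasts 1/12 s, in which the tool goes at most 41.7 mm and 7.16 degrees, less where a joint would pass 70% of its speed; a pose out of reach is approached as far as the arm can. A call is refused whole if a number of a shift passes 0.0417 or a number of a turn 7.16, either way. A call with a gripper value outside its range is refused whole. The fingers move at their own pace and stop on an object; "grip_force" is the grip in N (left out, the last holds). Time passes only in rows, so rows that do not move let the fingers close. It gives the time, the measured TCP pose, the force, the opening and the grip force at its end, in the units of the state.
- r.get_obs(): the state, without advancing time (a new reading comes with each control period).
- r.grab_frame(name): name is "side" or "top" or "wrist"; returns a dict with "frame" (384x512x3 uint8, red, green, blue), "depth" (384x512 float32, m along the optical axis (not along the pixel's ray), 0 where there is no reading), "K" (3x3 intrinsics, pixels), "world_from_camera" (4x4, takes a point from camera to world coordinates). Camera axes: x right, y down, z forward; pixel columns grow to the right and rows downward; lengths in m; the calibration is good to about 2 mm. A picture is of the moment at which its call begins.
- r.hand_in(): hands the job in; it is judged then, once.
The state is a dict: "clock": time; "joints": joint angles; "qvel": joint speeds; "tau": joint torques, N m; "tcp_pos": TCP position; "orientation": TCP orientation; "contact_force": force on the tool from outside, world axes, zero at the start; "moment": the same for the moment, N m; "grip_width": finger opening in m; "gripper_force": force on a finger pad.
Only numpy, scipy, OpenCV 4.12 (cv2) and the standard library are available. Lean on these libraries where they do the work, as an engineer would, in place of code of your own. Each camera call takes 0.05 s, during which the arm holds its last target. There are 200 camera calls.

TASK

Close the open spares box with the top lid of the stack in the plywood tray: slide that lid forward over the tray's front lip until it overhangs far enough to pinch, then pinch the overhanging end and lift it away, leaving the other two lids in the tray. Lay it crosswise over the middle of the open box and let go, then take it again at its middle, where the box has its finger cut-outs, and lift it. Turn it in line with the box, lower it onto the ledges inside the walls and slide it under the lip at the box's end until it is fully home; leave it there, and do not disturb the bottle, tape, headband and caliper nearby.

Things in the scene. Friction and masses are not known exactly. Their poses are not given: they have to be found in the camera images.
- lid_top: the lid to use, the top one of three alike in the tray: plain flat grey plastic plate, 160 long (x) x 66 wide (y) x 4 mm thick, about 55 g, the same either way round. Origin: centre of its underside; z up. It starts with its length along the tray. Friction and mass vary a little.
- lid_mid: middle lid of the stack, same size and origin as lid_top; stays in the tray
- lid_low: lowest lid, on the tray floor, same size and origin; stays in the tray
- tray: plywood tray, fixed, 176 long (x) x 84 wide (y) mm. Origin: centre of its underside, on the table; open front at -x, z up. Floor 70 above the table, stack above it: 70-74, 74-78, top lid 78-82. Cheeks along the long sides (72 apart, top 92) and a back wall (inner face x = +83, top 92) leave no room for fingers beside the stack.
- tray_front (a point): middle of the top outer edge of the tray's front lip, at (-88, 0, 76) mm in the tray's frame. The lip (5 thick, top 76) holds back the two lower lids; the top lid slides over it. The space in front of and below this edge is free. The lid tips off if its centre passes the edge.
- box: white open spares box, fixed, 182 long (x) x 79 wide (y) x 62.5 mm high. Origin: centre of its underside, on the table, z up. Side walls 4 thick, inner faces y = +-35.5, top 58; end walls' inner faces x = -87 and +87. Ledges inside the walls, top 52, carry the lid. Between the end ledges (x = -68 to +72) the inside is free above height 25.
- box_middle (a point): middle of the box at the height of its side walls' tops, (1, 0, 58) mm in the box's frame. Here each side wall and ledge has a finger cut-out, 46 wide along x (x = -22 to +24), down to height 20. Laid crosswise here, the lid rests on the wall tops with about 10 of bearing on either side of the cut-outs and overhangs about 40 at each end.
- box_lip (a point): middle of the inner lower edge of the hold-down lip at the box's +x end, (78, 0, 58.5) mm in the box's frame. The lip spans the width from x = +78 to +91, top 62.5. The lid must first be lowered between x = -87 and +78 (centre at x = -4.5: 2.5 to spare at each end and each side).
- box_home (a point): where the centre of the lid's underside must end, (7, 0, 52) mm in the box's frame: the lid has slid about 11.5 along +x under the lip, and its end meets the end wall
- bottle: bystander: white bottle, diameter 66, 190 high, upright; origin under its centre
- tape: bystander: roll of paper tape lying flat, diameter 96, 24 high; origin under its centre
- headband: bystander: red printed headband, an arc of about 140 across, 20 high, lying on the table; origin at the arc's centre
- caliper: bystander: caliper lying flat, 230 long (x), about 75 wide with its jaws, 14 high; origin under the beam's middle
There are look-alikes about, which are no part of the job. Leave any black or blue look-alike of the lid_top alone. What is shaped like the box but yellow is not meant.

How it is judged:
By the outcome, as a careful person would: the job done as asked, in the order asked, and still so for the second after the job is handed in, with the robot touching nothing.
It also fails if it takes over 61 s, if anything falls off the work surface, if the arm or the gripper's body presses on something with over 40 N, if the wrist force passes 120 N, or if a joint passes its speed limit or range.

## Working session

There is one attempt and no reset: what is moved stays moved. The work goes in short steps, Python scripts to look and compute and a tool call to move; the robot and the scene stay as the last step left them, time stands still between calls to the robot, and variables do not carry over. Pictures are saved under pics/ and viewed, at most 13 in all, crops included, and the job is handed in when it is done.

Besides the shell and the picture viewer there is one more tool, called after "Request:" by a JSON object that holds its "fn" and its "kwargs", one argument or row to a line. arm_command: Moves the arm, as the interface text tells. Its arguments: {"type":"object","properties":{"rows":{"type":"array"},"grip_force":{"type":"number"}},"required":["rows"]}

```bash
mkdir -p pics; cat > h.py <<'E'
import numpy as np, cv2
from bench import r
from scipy.spatial.transform import Rotation as R
def cloud(f):
    d=f["depth"];K=f["K"];v,u=np.mgrid[:d.shape[0],:d.shape[1]]
    p=np.stack([(u-K[0,2])/K[0,0]*d,(v-K[1,2])/K[1,1]*d,d],-1)
    T=f["world_from_camera"];w=p@T[:3,:3].T+T[:3,3];w[d==0]=np.nan
    return w
def save(f,n): cv2.imwrite("pics/"+n,f["frame"][:,:,::-1])
E
python3 - <<'E'
from h import *
print(r.get_obs())
for n in("top","side"):
    f=r.grab_frame(n);save(f,n+"0.png");np.savez(n+"0.npz",**f)
    print(n,f["K"].tolist(),f["world_from_camera"].round(3).tolist())
E
```

```text
{'clock': 0.0, 'joints': array([ 1.09290381,  0.47780553,  0.02232898,  1.55644228, -0.01149705,
        1.10930831, -0.08311436]), 'qvel': array([ 0.00019161,  0.00030674,  0.00046913, -0.00028153,  0.00040805,
       -0.00079471,  0.00109851]), 'tau': array([-1.32132760e-05, -5.96452975e+01,  1.60813518e+00, -2.81196767e+01,
        1.25167030e-02,  9.43826220e-03,  4.36247979e-05]), 'tcp_pos': array([ 0.24375272, -0.62885502,  0.24932572]), 'orientation': array([-3.08629557e+00, -5.77266564e-01,  7.35792419e-04]), 'contact_force': array([-0.20172333, -0.71207311,  0.52999677]), 'moment': array([ 0.01077874,  0.01405713, -0.01586281]), 'gripper_force': 0.0, 'grip_width': 0.08509112876506386}
top [[467.44197488178173, 0.0, 243.1246792037281], [0.0, 467.44197488178173, 191.31059052171406], [0.0, 0.0, 1.0]] [[0.025, -0.99, 0.142, 0.394], [-1.0, -0.025, 0.002, 0.002], [0.001, -0.142, -0.99, 1.328], [0.0, 0.0, 0.0, 1.0]]
side [[467.57005426451497, 0.0, 257.10484044230435], [0.0, 467.57005426451497, 199.75523629394576], [0.0, 0.0, 1.0]] [[-0.683, -0.525, 0.507, -0.129], [-0.73, 0.489, -0.478, 0.679], [0.004, -0.697, -0.717, 1.075], [0.0, 0.0, 0.0, 1.0]]
```

View pics/top0.png

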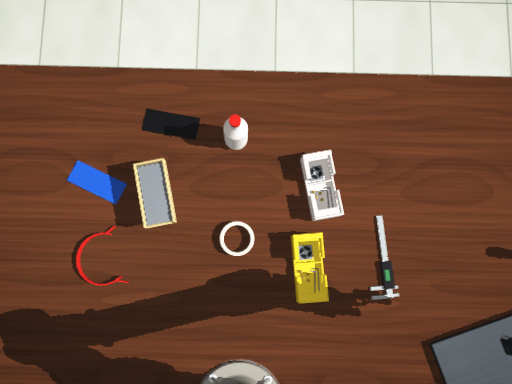

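View pics/side0.png

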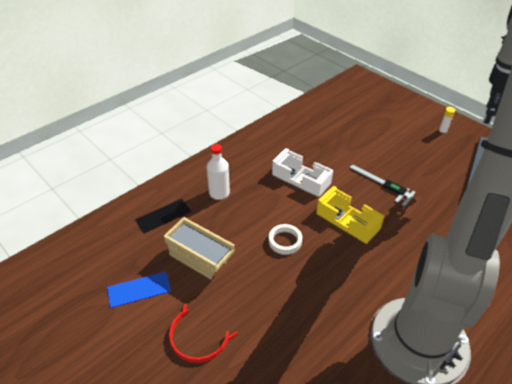

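The top view shows the tray with the grey stack at about (155,193) and the white box at (322,185). The bottle is at (236,132), and the yellow decoy box is at (310,268).

```bash
python3 - <<'E'
from h import *
f=dict(np.load("top0.npz"));w=cloud(f);im=f["frame"]
def rect(c0,c1,r0,r1,z0,z1,name):
    m=np.zeros(w.shape[:2],bool);s=w[r0:r1,c0:c1];m[r0:r1,c0:c1]=(s[...,2]>z0)&(s[...,2]<z1)
    p=w[m][:,:2];(c,sz,a)=cv2.minAreaRect((p*1000).astype(np.float32))
    b=cv2.boxPoints((c,sz,a));print(name,m.sum(),np.round(c,1),np.round(sz,1),round(a,1),"corners",b.round(0).tolist());return p
rect(128,182,150,235,.086,.1,"tray rim")
rect(128,182,150,235,.079,.0845,"lid")
rect(295,350,145,225,.054,.07,"box rim")
rect(295,350,145,225,.0605,.07,"box lip")
print("z tray col line"); 
for k in range(152,232,3): print(k,[int(x) if x==x else -1 for x in (w[k,132:180:4,2]*1000)])
print("box")
for k in range(148,224,3): print(k,[int(x) if x==x else -1 for x in (w[k,300:346:3,2]*1000)])
a=cv2.resize(im[150:235,125:185],None,fx=6,fy=6,interpolation=2);b=cv2.resize(im[145:230,292:352],None,fx=6,fy=6,interpolation=2)
cv2.imwrite("pics/crop.png",np.hstack([a,b])[:,:,::-1])
E
```

```text
tray rim 482 [563.3 242.7] [175.1  84.6] 12.9 corners [[469.0, 264.0], [487.0, 182.0], [658.0, 221.0], [639.0, 303.0]]
lid 1089 [560.4 241.2] [172.5  83.2] 12.5 corners [[467.0, 263.0], [485.0, 182.0], [654.0, 219.0], [636.0, 301.0]]
box rim 395 [ 601.5 -214.8] [182.3  80. ] 11.7 corners [[504.0, -194.0], [520.0, -272.0], [699.0, -235.0], [683.0, -157.0]]
box lip 121 [ 601.9 -213.8] [181.1  79. ] 11.3 corners [[505.0, -193.0], [521.0, -270.0], [698.0, -235.0], [683.0, -157.0]]
z tray col line
152 [0, 1, -3, 0, 4, -1, 5, -1, -1, -1, 1, 1]
155 [1, 1, 2, -2, -1, 0, 0, 1, 1, 3, 0, 2]
158 [-1, -2, 4, 1, 0, 3, -3, 0, 1, 2, 1, 2]
161 [-2, 0, 0, 3, 92, 89, 90, 82, 90, -3, 0, 2]
164 [1, 86, 93, 80, 77, 77, 82, 80, 91, 5, -1, -1]
167 [0, 82, 79, 86, 82, -1, 87, 79, 91, -1, 0, 3]
170 [3, 92, 87, 82, 82, 82, 80, 77, 91, -1, 1, -1]
173 [1, 90, 83, 80, 81, 83, 79, 79, 70, 0, 0, -2]
176 [-1, 88, 82, 86, 81, 80, 78, 78, 82, 74, -1, 1]
179 [1, 95, 80, 84, 78, 82, 85, 82, 79, 83, -1, -2]
182 [0, -1, 80, 83, 86, 86, 83, 82, 82, 91, 1, -6]
185 [-1, -1, 67, 82, 82, 83, 82, 82, 80, 89, -1, -3]
188 [-7, 0,
[... 1641 characters left out ...]
 3, 4, 5, -3, 2, -1, -4]
193 [0, 1, 3, 20, 4, 1, 4, 17, 4, 4, 7, 2, 52, 56, 0, -2]
196 [-4, 10, -5, 29, 58, 14, 5, 2, 7, -1, 2, 6, 50, 60, 0, 0]
199 [1, 0, -1, 16, 56, 50, 7, 12, 0, 0, 1, 3, 51, 54, 0, 0]
202 [-1, -3, 3, 9, 59, 52, 1, 4, 0, 5, 3, -2, 5, 47, 0, -2]
205 [-2, -2, -1, -1, 47, 49, 4, 6, 3, 4, 1, 2, 2, 53, 59, 0]
208 [0, -4, -2, -4, 39, 56, 10, 4, 6, 2, 5, 52, 53, 53, 55, 1]
211 [0, 1, 0, 2, 26, 55, 51, 50, 54, 55, 52, 53, 55, 50, 55, 1]
214 [-5, -1, 0, 1, 18, 56, 50, 48, 51, 48, 46, 56, 49, 60, 54, 3]
217 [0, 0, 2, -5, 3, 57, 55, 63, 59, 57, 34, 9, 2, 3, -2, 0]
220 [-1, 1, 2, 0, -1, 18, -1, -1, 0, 2, 0, 3, -1, -1, 0, -4]
223 [0, -1, -2, -1, 1, 1, 0, 1, -1, 3, 0, 1, -4, -4, 0, -4]
```

View pics/crop.png

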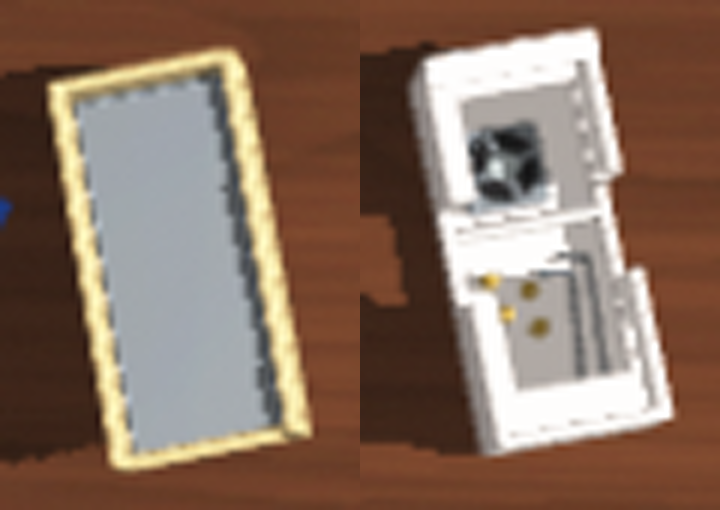

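The crop shows the tray's thick back wall at the top and its low lip at the bottom, so the front faces the robot. The box's wide lip seems to be at its top, far end. I'll check that up close.

```bash
cat >> h.py <<'E'
def plan(x,y,z,yx,fingers=None,n=None,start=None,cap=.04,capa=7.0):
    """rows to TCP x,y,z with tool x at world heading yx (deg), tool down; prints rows"""
    o=r.get_obs()
    p,M=(o["tcp_pos"],R.from_rotvec(o["orientation"])) if start is None else start
    t=np.array([x,y,z]);T=R.from_euler("z",yx,degrees=True)*R.from_euler("x",180,degrees=True)
    rv=(M.inv()*T).as_rotvec(degrees=True)
    n=n or int(max(np.ceil(np.linalg.norm(t-p)/cap),np.ceil(np.linalg.norm(rv)/capa),1))
    import json;out=[];k=n
    for i in range(k):
        s=M.inv().apply((t-p)/(k-i)).round(4);a=((M.inv()*T).as_rotvec(degrees=True)/(k-i)).round(2)
        p=p+M.apply(s);M=M*R.from_rotvec(a,degrees=True)
        d={c:float(v) for c,v in zip(["x","y","z","ax","ay","az"],[*s,*a]) if abs(v)>1e-5}
        if fingers is not None:d["fingers"]=fingers
        out.append(d)
    for i in range(0,k,10):print(json.dumps(out[i:i+10]))
    return p,M
def st():
    o=r.get_obs();X=R.from_rotvec(o["orientation"]).apply([1,0,0])
    print(round(o["clock"],2),o["tcp_pos"].round(4),"head",round(float(np.degrees(np.arctan2(X[1],X[0]))),2),"F",o["contact_force"].round(1),"w",round(o["grip_width"],4),"gf",round(o["gripper_force"],1))
E
python3 - <<'E'
from h import *
s=plan(.56,-.22,.28,110,-1)
plan(.52,.232,.28,192.8,-1,start=s)
f=dict(np.load("top0.npz"));w=cloud(f)[145:225,295:350].reshape(-1,3);w=w[w[:,2]>.04]
a=np.radians(11.5);b=(w[:,:2]-[.6015,-.2148])@np.array([[np.cos(a),-np.sin(a)],[np.sin(a),np.cos(a)]])
for lo in list(range(-92,-60,3))+list(range(62,93,3)):
    m=(b[:,0]*1e3>lo)&(b[:,0]*1e3<lo+3)&(abs(b[:,1])<.03);print(lo,m.sum(),(np.median(w[m,2])*1e3).round(1) if m.any() else 0)
E
```

```text
[{"x": 0.034, "y": -0.0205, "z": -0.0023, "ax": -0.01, "az": -6.83, "fingers": -1}, {"x": 0.0363, "y": -0.0163, "z": -0.0023, "ax": -0.01, "ay": -0.01, "az": -6.83, "fingers": -1}, {"x": 0.0379, "y": -0.0119, "z": -0.0023, "ax": -0.01, "az": -6.83, "fingers": -1}, {"x": 0.0391, "y": -0.0073, "z": -0.0023, "az": -6.83, "fingers": -1}, {"x": 0.0397, "y": -0.0026, "z": -0.0023, "ay": -0.01, "az": -6.83, "fingers": -1}, {"x": 0.0397, "y": 0.0021, "z": -0.0024, "ax": -0.01, "az": -6.83, "fingers": -1}, {"x": 0.0392, "y": 0.0068, "z": -0.0024, "ay": -0.01, "az": -6.83, "fingers": -1}, {"x": 0.0381, "y": 0.0114, "z": -0.0024, "ax": -0.01, "az": -6.83, "fingers": -1}, {"x": 0.0365, "y": 0.0159, "z": -0.0023, "ay": -0.01, "az": -6.83, "fingers": -1}, {"x": 0.0343, "y": 0.0201, "z": -0.0024, "ax": -0.01, "az": -6.84, "fingers": -1}]
[{"x": 0.0317, "y": 0.024, "z": -0.0023, "ay": -0.01, "az": -6.83, "fingers": -1}, {"x": 0.0286, "y": 0.0276, "z": -0.0024, "ax": -0.01, "az": -6.84, "fingers": -1}, {"x": 0.025, "y": 0.0309, "z": -0.0023, "ay": -0.01, "az": -6.83, "fingers": -1}]
[{"x": 0.0365, "y
[... 184 characters left out ...]
9, "fingers": -1}, {"x": 0.0279, "y": 0.0256, "az": -6.9, "fingers": -1}, {"x": 0.0246, "y": 0.0287, "az": -6.9, "fingers": -1}, {"x": 0.021, "y": 0.0315, "az": -6.9, "fingers": -1}, {"x": 0.017, "y": 0.0338, "az": -6.9, "fingers": -1}, {"x": 0.0128, "y": 0.0356, "az": -6.9, "fingers": -1}, {"x": 0.0085, "y": 0.0368, "az": -6.9, "fingers": -1}]
[{"x": 0.004, "y": 0.0376, "az": -6.9, "fingers": -1}, {"x": -0.0006, "y": 0.0378, "az": -6.9, "fingers": -1}]
-92 23 56.7
-89 21 57.2
-86 22 52.1
-83 24 50.6
-80 26 51.7
-77 24 51.4
-74 21 52.9
-71 27 51.4
-68 3 53.6
-65 3 51.6
-62 2 49.7
62 2 50.0
65 2 50.8
68 3 49.7
71 24 51.2
74 21 53.3
77 41 59.4
80 23 62.6
83 20 62.0
86 24 62.3
89 14 60.7
92 0 0
```

The height profile puts the box lip at the far end, so the box yaw is about 11.5°.

Request:
{"fn": "arm_command", "kwargs": {
  "rows": [
    {"x": 0.034, "y": -0.02, "z": -0.002, "az": -6.8, "fingers": -1},
    {"x": 0.036, "y": -0.016, "z": -0.002, "az": -6.8, "fingers": -1},
    {"x": 0.038, "y": -0.012, "z": -0.002, "az": -6.8, "fingers": -1},
    {"x": 0.039, "y": -0.007, "z": -0.002, "az": -6.8, "fingers": -1},
    {"x": 0.04, "y": -0.003, "z": -0.002, "az": -6.8, "fingers": -1},
    {"x": 0.04, "y": 0.002, "z": -0.002, "az": -6.8, "fingers": -1},
    {"x": 0.039, "y": 0.007, "z": -0.002, "az": -6.8, "fingers": -1},
    {"x": 0.038, "y": 0.011, "z": -0.002, "az": -6.8, "fingers": -1},
    {"x": 0.036, "y": 0.016, "z": -0.002, "az": -6.8, "fingers": -1},
    {"x": 0.034, "y": 0.02, "z": -0.002, "az": -6.8, "fingers": -1}
  ]
}}

```text
validation failed for argument at $.ro...
```

Request:
{"fn": "arm_command", "kwargs": {
  "rows": [
    {"x": 0.032, "y": 0.024, "z": -0.002, "az": -6.8, "fingers": -1},
    {"x": 0.029, "y": 0.028, "z": -0.002, "az": -6.8, "fingers": -1},
    {"x": 0.025, "y": 0.031, "z": -0.002, "az": -6.8, "fingers": -1},
    {"x": 0.037, "y": 0.01, "az": -6.9, "fingers": -1},
    {"x": 0.035, "y": 0.014, "az": -6.9, "fingers": -1},
    {"x": 0.033, "y": 0.018, "az": -6.9, "fingers": -1},
    {"x": 0.031, "y": 0.022, "az": -6.9, "fingers": -1},
    {"x": 0.028, "y": 0.026, "az": -6.9, "fingers": -1},
    {"x": 0.025, "y": 0.029, "az": -6.9, "fingers": -1},
    {"x": 0.021, "y": 0.031, "az": -6.9, "fingers": -1}
  ]
}}

```text
validation failed for argument at $.ro...
```

Request:
{"fn": "arm_command", "kwargs": {
  "rows": [
    {"x": 0.017, "y": 0.034, "az": -6.9, "fingers": -1},
    {"x": 0.013, "y": 0.036, "az": -6.9, "fingers": -1},
    {"x": 0.008, "y": 0.037, "az": -6.9, "fingers": -1},
    {"x": 0.004, "y": 0.037, "az": -6.9, "fingers": -1},
    {"y": 0.038, "az": -6.9, "fingers": -1},
    {"fingers": -1},
    {"fingers": -1}
  ]
}}

```text
validation failed for argument at $.ro...
```

```bash
python3 - <<'E'
from h import *
st();f=r.grab_frame("wrist");save(f,"w1.png");np.savez("w1.npz",**f);print(f["K"][0],f["world_from_camera"].round(3).tolist())
E
```

```text
0.1 [ 0.2438 -0.6289  0.2495] head 21.19 F [0.  0.8 0.6] w 0.0856 gf 0.0
[275.58915687   0.         258.53996007] [[0.362, -0.895, -0.261, 0.311], [-0.932, -0.349, -0.099, -0.603], [-0.002, 0.279, -0.96, 0.372], [0.0, 0.0, 0.0, 1.0]]
```

View pics/w1.png

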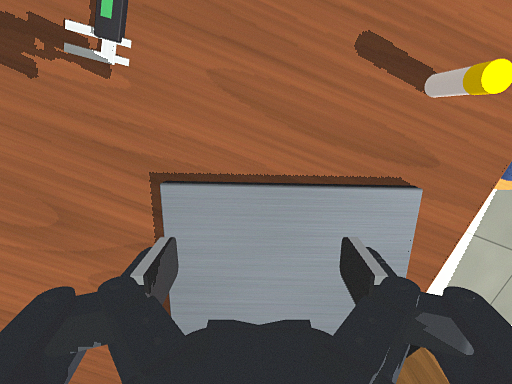

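The calls were refused and nothing moved. The wrist view shows only a grey plate under the start pose, with the caliper at (100,40). I'll resend with all the keys filled in.

Request:
{"fn": "arm_command", "kwargs": {
  "rows": [
    {"fingers": -1, "x": 0.034, "y": -0.02, "z": -0.002, "ax": 0, "ay": 0, "az": -6.8},
    {"fingers": -1, "x": 0.036, "y": -0.016, "z": -0.002, "ax": 0, "ay": 0, "az": -6.8},
    {"fingers": -1, "x": 0.038, "y": -0.012, "z": -0.002, "ax": 0, "ay": 0, "az": -6.8},
    {"fingers": -1, "x": 0.039, "y": -0.007, "z": -0.002, "ax": 0, "ay": 0, "az": -6.8},
    {"fingers": -1, "x": 0.04, "y": -0.003, "z": -0.002, "ax": 0, "ay": 0, "az": -6.8},
    {"fingers": -1, "x": 0.04, "y": 0.002, "z": -0.002, "ax": 0, "ay": 0, "az": -6.8},
    {"fingers": -1, "x": 0.039, "y": 0.007, "z": -0.002, "ax": 0, "ay": 0, "az": -6.8},
    {"fingers": -1, "x": 0.038, "y": 0.011, "z": -0.002, "ax": 0, "ay": 0, "az": -6.8},
    {"fingers": -1, "x": 0.036, "y": 0.016, "z": -0.002, "ax": 0, "ay": 0, "az": -6.8},
    {"fingers": -1, "x": 0.034, "y": 0.02, "z": -0.002, "ax": 0, "ay": 0, "az": -6.8}
  ]
}}

```text
clock: 0.98
tcp_pos: [0.4884, -0.315, 0.2704]
orientation: [-2.231, -2.212, 0.0]
contact_force: [-0.2, 0.9, -0.6]
grip_width: 0.0001
gripper_force: 0.0
```

Request:
{"fn": "arm_command", "kwargs": {
  "rows": [
    {"fingers": -1, "x": 0.032, "y": 0.024, "z": -0.002, "ax": 0, "ay": 0, "az": -6.8},
    {"fingers": -1, "x": 0.029, "y": 0.028, "z": -0.002, "ax": 0, "ay": 0, "az": -6.8},
    {"fingers": -1, "x": 0.025, "y": 0.031, "z": -0.002, "ax": 0, "ay": 0, "az": -6.8},
    {"fingers": -1, "x": 0.037, "y": 0.01, "z": 0, "ax": 0, "ay": 0, "az": -6.9},
    {"fingers": -1, "x": 0.035, "y": 0.014, "z": 0, "ax": 0, "ay": 0, "az": -6.9},
    {"fingers": -1, "x": 0.033, "y": 0.018, "z": 0, "ax": 0, "ay": 0, "az": -6.9},
    {"fingers": -1, "x": 0.031, "y": 0.022, "z": 0, "ax": 0, "ay": 0, "az": -6.9},
    {"fingers": -1, "x": 0.028, "y": 0.026, "z": 0, "ax": 0, "ay": 0, "az": -6.9},
    {"fingers": -1, "x": 0.025, "y": 0.029, "z": 0, "ax": 0, "ay": 0, "az": -6.9},
    {"fingers": -1, "x": 0.021, "y": 0.031, "z": 0, "ax": 0, "ay": 0, "az": -6.9}
  ]
}}

```text
clock: 1.82
tcp_pos: [0.5391, 0.0444, 0.2763]
orientation: [0.594, 3.085, -0.0]
contact_force: [1.0, 0.9, 0.1]
grip_width: -0.0001
gripper_force: 0.0
```

Request:
{"fn": "arm_command", "kwargs": {
  "rows": [
    {"fingers": -1, "x": 0.017, "y": 0.034, "z": 0, "ax": 0, "ay": 0, "az": -6.9},
    {"fingers": -1, "x": 0.013, "y": 0.036, "z": 0, "ax": 0, "ay": 0, "az": -6.9},
    {"fingers": -1, "x": 0.008, "y": 0.037, "z": 0, "ax": 0, "ay": 0, "az": -6.9},
    {"fingers": -1, "x": 0.004, "y": 0.037, "z": 0, "ax": 0, "ay": 0, "az": -6.9},
    {"fingers": -1, "x": 0, "y": 0.038, "z": 0, "ax": 0, "ay": 0, "az": -6.9},
    {"fingers": -1, "x": 0, "y": 0, "z": 0, "ax": 0, "ay": 0, "az": 0},
    {"fingers": -1, "x": 0, "y": 0, "z": 0, "ax": 0, "ay": 0, "az": 0}
  ]
}}

```text
clock: 2.4
tcp_pos: [0.5233, 0.2341, 0.2762]
orientation: [0.346, -3.122, -0.002]
contact_force: [-0.1, 0.5, -0.9]
grip_width: 0.0
gripper_force: 0.0
```

```bash
python3 - <<'E'
from h import *
st();f=r.grab_frame("wrist");save(f,"w2.png");np.savez("w2.npz",**f);print(f["K"][0],f["world_from_camera"].round(3).tolist())
E
```

```text
2.4 [0.5233 0.2341 0.2762] head -167.34 F [-0.1  0.5 -0.9] w 0.0 gf 0.0
[275.58915687   0.         258.53996007] [[-0.22, 0.936, 0.273, 0.454], [0.975, 0.211, 0.064, 0.219], [0.002, 0.281, -0.96, 0.399], [0.0, 0.0, 0.0, 1.0]]
```

View pics/w2.png

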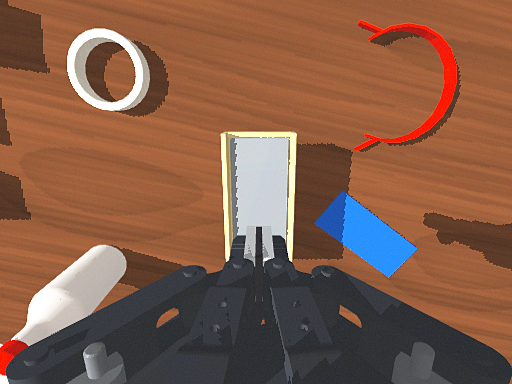

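The wrist view shows the tray with its front lip at the top (221–297, 132) and the grey lid from about row 138 down. The headband, tape and blue decoy are well clear.

```bash
python3 - <<'E'
from h import *
f=dict(np.load("w2.npz"));im=f["frame"];K=f["K"];T=f["world_from_camera"]
def ray(u,v,z):
    d=T[:3,:3]@np.array([(u-K[0,2])/K[0,0],(v-K[1,2])/K[1,1],1]);return (T[:3,3]+d*(z-T[2,3])/d[2])[:2]*1e3
hsv=cv2.cvtColor(im,cv2.COLOR_RGB2HSV).astype(int)
wood=(hsv[...,0]>15)&(hsv[...,0]<35)&(hsv[...,1]>40)&(hsv[...,2]>140)
grey=(hsv[...,1]<45)&(hsv[...,2]>110)
L,Rr=[],[]
for v in range(140,222,3):
    c=np.where(wood[v,205:315])[0]+205
    g=np.where(grey[v,222:297])[0]+222
    l=ray(c.min()-.5,v,.092);q=ray(c.max()+.5,v,.092);L.append(l);Rr.append(q)
    if v%12<3:print(v,c.min(),c.max(),g.min(),g.max(),np.linalg.norm(l-q).round(1))
for n,P in(("L",L),("R",Rr)):
    vx,vy,x,y=cv2.fitLine(np.array(P,np.float32),cv2.DIST_HUBER,0,.01,.01).ravel();a=np.degrees(np.arctan(vy/vx));print(n,a.round(2),x,y)
    print("perp offset",(-np.sin(np.radians(12.7))*x+np.cos(np.radians(12.7))*y).round(1))
for u in (235,245,258,270,285):
    c=np.where(wood[120:150,u])[0]+120;g=np.where(grey[125:170,u])[0]+125
    a=np.radians(12.7);e=np.array([np.cos(a),np.sin(a)])
    print(u,c.min(),c.max(),g.min(),"front s@76",(ray(u,c.min()-.5,.076)@e).round(1),"lid end s@82",(ray(u,g.min()-.5,.082)@e).round(1))
print("top-view centre s,t",np.array([563.3,242.7])@e, -np.sin(a)*563.3+np.cos(a)*242.7)
E
```

```text
146 222 296 222 295 83.1
158 221 295 222 291 84.1
170 223 295 222 291 82.9
182 222 293 223 294 82.8
194 224 294 223 293 82.7
206 223 292 224 293 82.5
218 225 293 224 289 82.4
L 13.11 539.74426 196.74956
perp offset 73.3
R 12.65 516.384 276.297
perp offset 156.0
235 132 137 138 front s@76 514.1 lid end s@82 520.4
245 131 137 138 front s@76 513.0 lid end s@82 520.4
258 131 137 138 front s@76 513.0 lid end s@82 520.4
270 132 137 138 front s@76 514.1 lid end s@82 520.4
285 132 137 138 front s@76 514.1 lid end s@82 520.4
top-view centre s,t 602.8752824011347 112.92286690370604
```

```bash
sed -i 's/ if abs(v)>1e-5}/}/; s/\[\*s,\*a\]/[*s,0 if abs(a[0])<.3 else a[0],0 if abs(a[1])<.3 else a[1],a[2]]/' h.py; python3 - <<'E'
from h import *
s=plan(.5864,.2491,.15,192.8,-1)
plan(.5864,.2491,.108,192.8,-1,start=s,n=2)
E
```

```text
[{"x": -0.0162, "y": 0.0009, "z": 0.0315, "ax": 0.0, "ay": 0.0, "az": -0.09, "fingers": -1}, {"x": -0.0162, "y": 0.0009, "z": 0.0314, "ax": 0.0, "ay": 0.0, "az": -0.09, "fingers": -1}, {"x": -0.0161, "y": 0.0008, "z": 0.0315, "ax": 0.0, "ay": 0.0, "az": -0.1, "fingers": -1}, {"x": -0.0161, "y": 0.0008, "z": 0.0314, "ax": 0.0, "ay": 0.0, "az": -0.09, "fingers": -1}]
[{"x": -0.0, "y": 0.0, "z": 0.021, "ax": 0.0, "ay": 0.0, "az": -0.0, "fingers": -1}, {"x": -0.0, "y": 0.0, "z": 0.021, "ax": 0.0, "ay": 0.0, "az": -0.0, "fingers": -1}]
```

Request:
{"fn": "arm_command", "kwargs": {
  "rows": [
    {"fingers": -1, "x": -0.016, "y": 0.001, "z": 0.0315, "ax": 0, "ay": 0, "az": 0},
    {"fingers": -1, "x": -0.016, "y": 0.001, "z": 0.0315, "ax": 0, "ay": 0, "az": 0},
    {"fingers": -1, "x": -0.016, "y": 0.001, "z": 0.0315, "ax": 0, "ay": 0, "az": -0.2},
    {"fingers": -1, "x": -0.016, "y": 0.001, "z": 0.0315, "ax": 0, "ay": 0, "az": 0},
    {"fingers": -1, "x": 0, "y": 0, "z": 0.02, "ax": 0, "ay": 0, "az": 0},
    {"fingers": -1, "x": 0, "y": 0, "z": 0.02, "ax": 0, "ay": 0, "az": 0},
    {"fingers": -1, "x": 0, "y": 0, "z": 0.003, "ax": 0, "ay": 0, "az": 0},
    {"fingers": -1, "x": 0, "y": 0, "z": 0.002, "ax": 0, "ay": 0, "az": 0}
  ]
}}

```text
clock: 3.12
tcp_pos: [0.586, 0.2469, 0.1042]
orientation: [0.34, -3.121, 0.003]
contact_force: [-0.6, -0.1, -0.1]
grip_width: -0.0002
gripper_force: 0.0
```

Request:
{"fn": "arm_command", "kwargs": {
  "rows": [
    {"fingers": -1, "x": 0, "y": 0, "z": 0.0015, "ax": 0, "ay": 0, "az": 0},
    {"fingers": -1, "x": 0, "y": 0, "z": 0.0015, "ax": 0, "ay": 0, "az": 0}
  ]
}}

```text
clock: 3.28
tcp_pos: [0.5871, 0.2489, 0.1038]
orientation: [-0.342, 3.121, 0.001]
contact_force: [-0.8, 0.2, 0.5]
grip_width: 0.0002
gripper_force: 0.0
```

Request:
{"fn": "arm_command", "kwargs": {
  "rows": [
    {"fingers": -1, "x": 0, "y": 0, "z": 0.001, "ax": 0, "ay": 0, "az": 0},
    {"fingers": -1, "x": 0, "y": 0, "z": 0, "ax": 0, "ay": 0, "az": 0}
  ]
}}

```text
clock: 3.45
tcp_pos: [0.5866, 0.2491, 0.1023]
orientation: [-0.344, 3.121, 0.0]
contact_force: [-0.3, 0.1, 0.2]
grip_width: -0.0002
gripper_force: 0.0
```

Request:
{"fn": "arm_command", "kwargs": {
  "rows": [
    {"fingers": -1, "x": 0, "y": 0, "z": 0.0015, "ax": 0, "ay": 0, "az": 0},
    {"fingers": -1, "x": 0, "y": 0, "z": 0, "ax": 0, "ay": 0, "az": 0}
  ]
}}

```text
clock: 3.62
tcp_pos: [0.5866, 0.2493, 0.1012]
orientation: [-0.344, 3.121, -0.0]
contact_force: [-1.5, -1.5, 6.2]
grip_width: 0.0001
gripper_force: 3.5
```

Request:
{"fn": "arm_command", "kwargs": {
  "rows": [
    {"fingers": -1, "x": 0, "y": 0, "z": 0.001, "ax": 0, "ay": 0, "az": 0},
    {"fingers": -1, "x": 0, "y": 0, "z": 0, "ax": 0, "ay": 0, "az": 0}
  ]
}}

```text
clock: 3.78
tcp_pos: [0.5866, 0.2494, 0.1011]
orientation: [-0.344, 3.121, -0.001]
contact_force: [-4.1, -2.8, 14.0]
grip_width: 0.0
gripper_force: 6.9
```

Request:
{"fn": "arm_command", "kwargs": {
  "rows": [
    {"fingers": -1, "x": 0.003, "y": 0, "z": 0, "ax": 0, "ay": 0, "az": 0},
    {"fingers": -1, "x": 0.005, "y": 0, "z": 0, "ax": 0, "ay": 0, "az": 0},
    {"fingers": -1, "x": 0.006, "y": 0, "z": 0, "ax": 0, "ay": 0, "az": 0},
    {"fingers": -1, "x": 0.006, "y": 0, "z": 0, "ax": 0, "ay": 0, "az": 0}
  ]
}}

```text
clock: 4.12
tcp_pos: [0.5692, 0.246, 0.1012]
orientation: [-0.343, 3.116, 0.004]
contact_force: [4.1, 0.8, 5.9]
grip_width: 0.0001
gripper_force: 3.1
```

```bash
cat >> h.py <<'E'
def lidend(f,c=(235,285),vmax=200):
    im=f["frame"];K=f["K"];T=f["world_from_camera"];hsv=cv2.cvtColor(im,cv2.COLOR_RGB2HSV).astype(int)
    grey=((hsv[...,1]<50)&(hsv[...,2]>100));e=[]
    for u in range(c[0],c[1],5):
        g=[v for v in range(20,vmax) if grey[v:v+5,u].all()]
        if not g: continue
        d=T[:3,:3]@np.array([(u-K[0,2])/K[0,0],(g[0]-.5-K[1,2])/K[1,1],1]);q=T[:3,3]+d*(.082-T[2,3])/d[2]
        e.append(q[:2]@[.9751,.2215]*1e3)
    print("lid end s",np.round(e,1))
E
python3 - <<'E'
from h import *
st();f=r.grab_frame("wrist");lidend(f);save(f,"w3.png")
E
```

```text
4.12 [0.5692 0.246  0.1012] head -167.45 F [4.1 0.8 5.9] w 0.0001 gf 3.1
lid end s [503.4 503.4 503.4 503.4 503.5 503.5 503.5 503.5 503.5 503.5]
```

Request:
{"fn": "arm_command", "kwargs": {
  "rows": [
    {"fingers": -1, "x": 0.005, "y": 0, "z": 0.0004, "ax": 0, "ay": 0, "az": 0},
    {"fingers": -1, "x": 0.006, "y": 0, "z": 0, "ax": 0, "ay": 0, "az": 0},
    {"fingers": -1, "x": 0.006, "y": 0, "z": 0, "ax": 0, "ay": 0, "az": 0},
    {"fingers": -1, "x": 0.006, "y": 0, "z": 0, "ax": 0, "ay": 0, "az": 0},
    {"fingers": -1, "x": 0.006, "y": 0, "z": 0, "ax": 0, "ay": 0, "az": 0},
    {"fingers": -1, "x": 0.003, "y": 0, "z": 0, "ax": 0, "ay": 0, "az": 0},
    {"fingers": -1, "x": 0, "y": 0, "z": 0, "ax": 0, "ay": 0, "az": 0}
  ]
}}

```text
clock: 4.75
tcp_pos: [0.5378, 0.2393, 0.1011]
orientation: [-0.344, 3.116, 0.004]
contact_force: [2.2, -0.2, 9.4]
grip_width: -0.0001
gripper_force: 4.9
```

```bash
python3 - <<'E'
from h import *
st();f=r.grab_frame("wrist");lidend(f);save(f,"w4.png")
E
```

```text
4.75 [0.5378 0.2393 0.1011] head -167.41 F [ 2.2 -0.2  9.4] w -0.0001 gf 4.9
lid end s [471.3 471.3 471.3 471.3 471.3 471.3 471.4 471.4 471.4 471.4]
```

View pics/w4.png

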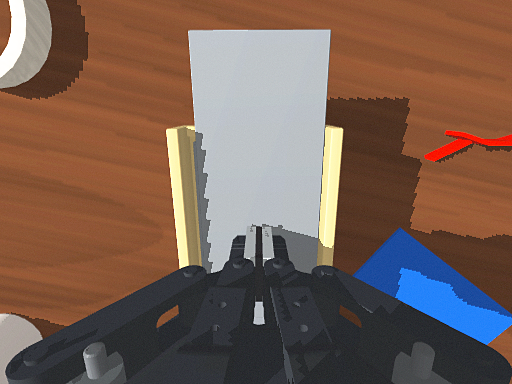

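The view shows the lid overhanging square, with its front edge at row 30 (columns 189–330) and the cheek fronts at row 128. The overhang is about 42 mm. Next I'll find the lid's lateral centre and rise clear.

```bash
python3 - <<'E'
from h import *
f=r.grab_frame("wrist");K=f["K"];T=f["world_from_camera"];hsv=cv2.cvtColor(f["frame"],cv2.COLOR_RGB2HSV).astype(int)
g=(hsv[...,1]<50)&(hsv[...,2]>100);L=[];Q=[]
for v in range(40,120,10):
    c=np.where(g[v,150:360])[0]+150
    for u,A in((c.min()-.5,L),(c.max()+.5,Q)):
        d=T[:3,:3]@np.array([(u-K[0,2])/K[0,0],(v-K[1,2])/K[1,1],1]);q=T[:3,3]+d*(.082-T[2,3])/d[2];A.append(q[:2])
L=np.array(L);Q=np.array(Q);n=[-.2215,.9751]
print((L@n*1e3).round(1),(Q@n*1e3).round(1),np.degrees(np.arctan2(*(L[0]-L[-1])[::-1])),np.degrees(np.arctan2(*(Q[0]-Q[-1])[::-1])))
t=float(np.mean((L+Q)/2@n));s=.493;x,y=s*.9751-t*.2215,s*.2215+t*.9751;print(t,x,y)
o=r.get_obs()
a=plan(o["tcp_pos"][0]+.001,o["tcp_pos"][1],.14,192.8,-1,n=2)
b=plan(x,y,.14,192.8,1,start=a,n=5);plan(x,y,.076,192.8,1,start=b,n=4)
E
```

```text
[82.9 83.  82.7 82.9 83.  82.7 82.9 83. ] [147.8 148.1 147.9 147.7 148.  147.9 148.2 148. ] -166.9791230322562 -166.76660224256833
0.1154187313124169 0.45515905101429965 0.22174430490273772
[{"x": -0.0006, "y": -0.0001, "z": -0.0194, "ax": 0.0, "ay": 0.0, "az": -0.11, "fingers": -1}, {"x": -0.0006, "y": -0.0001, "z": -0.0195, "ax": 0.0, "ay": 0.0, "az": -0.11, "fingers": -1}]
[{"x": 0.0171, "y": 0.0003, "z": 0.0, "ax": 0.0, "ay": 0.0, "az": -0.0, "fingers": 1}, {"x": 0.0171, "y": 0.0003, "z": 0.0, "ax": 0.0, "ay": 0.0, "az": -0.0, "fingers": 1}, {"x": 0.0171, "y": 0.0003, "z": 0.0, "ax": 0.0, "ay": 0.0, "az": -0.0, "fingers": 1}, {"x": 0.0171, "y": 0.0003, "z": 0.0, "ax": 0.0, "ay": 0.0, "az": -0.0, "fingers": 1}, {"x": 0.0171, "y": 0.0002, "z": 0.0, "ax": 0.0, "ay": 0.0, "az": -0.0, "fingers": 1}]
[{"x": -0.0, "y": -0.0, "z": 0.016, "ax": 0.0, "ay": 0.0, "az": -0.0, "fingers": 1}, {"x": -0.0, "y": -0.0, "z": 0.016, "ax": 0.0, "ay": 0.0, "az": -0.0, "fingers": 1}, {"x": -0.0, "y": -0.0, "z": 0.016, "ax": 0.0, "ay": 0.0, "az": -0.0, "fingers": 1}, {"x": -0.0, "y": -0.0, "z": 0.016, "ax": 0.0, "ay": 0.0, "az": -0.0, "fingers": 1}]
```

Request:
{"fn": "arm_command", "kwargs": {
  "rows": [
    {"fingers": -1, "x": -0.0005, "y": 0, "z": -0.0195, "ax": 0, "ay": 0, "az": -0.2},
    {"fingers": -1, "x": 0, "y": 0, "z": -0.0195, "ax": 0, "ay": 0, "az": -0.2},
    {"fingers": 1, "x": 0.017, "y": 0, "z": 0, "ax": 0, "ay": 0, "az": 0},
    {"fingers": 1, "x": 0.017, "y": 0.001, "z": 0, "ax": 0, "ay": 0, "az": 0},
    {"fingers": 1, "x": 0.017, "y": 0, "z": 0, "ax": 0, "ay": 0, "az": 0},
    {"fingers": 1, "x": 0.017, "y": 0, "z": 0, "ax": 0, "ay": 0, "az": 0},
    {"fingers": 1, "x": 0.017, "y": 0, "z": 0, "ax": 0, "ay": 0, "az": 0},
    {"fingers": 1, "x": 0, "y": 0, "z": 0.01, "ax": 0, "ay": 0, "az": 0},
    {"fingers": 1, "x": 0, "y": 0, "z": 0, "ax": 0, "ay": 0, "az": 0},
    {"fingers": 1, "x": 0, "y": 0, "z": 0, "ax": 0, "ay": 0, "az": 0}
  ]
}}

```text
clock: 5.68
tcp_pos: [0.4533, 0.2197, 0.1272]
orientation: [-0.355, 3.121, -0.0]
contact_force: [0.2, -0.8, 0.3]
grip_width: 0.0852
gripper_force: 0.0
```

```bash
python3 - <<'E'
from h import *
st();f=r.grab_frame("wrist");save(f,"w5.png");plan(.4552,.2218,.076,193,1,n=4)
E
```

```text
5.68 [0.4533 0.2197 0.1272] head -167.02 F [ 0.2 -0.8  0.3] w 0.0852 gf 0.0
[{"x": -0.0005, "y": 0.0004, "z": 0.0129, "ax": 0.0, "ay": 0.0, "az": -0.01, "fingers": 1}, {"x": -0.0005, "y": 0.0003, "z": 0.0128, "ax": 0.0, "ay": 0.0, "az": -0.01, "fingers": 1}, {"x": -0.0004, "y": 0.0004, "z": 0.0129, "ax": 0.0, "ay": 0.0, "az": -0.01, "fingers": 1}, {"x": -0.0005, "y": 0.0003, "z": 0.0128, "ax": 0.0, "ay": 0.0, "az": -0.01, "fingers": 1}]
```

View pics/w5.png

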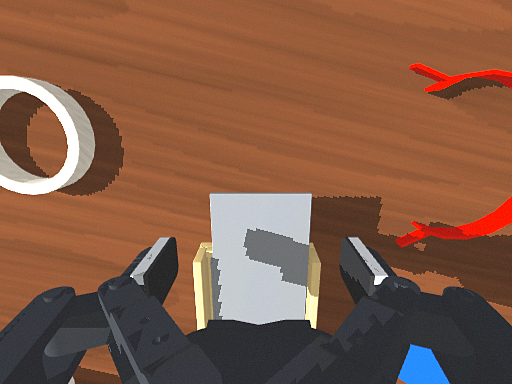

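The lid end (209–312, row 194) is centred between the open fingers (pad tips at about columns 160 and 365), with the tray front behind it. I'll descend and pinch.

Request:
{"fn": "arm_command", "kwargs": {
  "rows": [
    {"fingers": 1, "x": -0.0005, "y": 0.0005, "z": 0.014, "ax": 0, "ay": 0, "az": 0},
    {"fingers": 1, "x": -0.0005, "y": 0.0005, "z": 0.013, "ax": 0, "ay": 0, "az": 0},
    {"fingers": 1, "x": -0.0005, "y": 0.0005, "z": 0.013, "ax": 0, "ay": 0, "az": 0},
    {"fingers": 1, "x": 0, "y": 0, "z": 0.012, "ax": 0, "ay": 0, "az": 0},
    {"fingers": 1, "x": 0, "y": 0, "z": 0, "ax": 0, "ay": 0, "az": 0},
    {"fingers": 0.4, "x": 0, "y": 0, "z": 0, "ax": 0, "ay": 0, "az": 0},
    {"fingers": 0.4, "x": 0, "y": 0, "z": 0, "ax": 0, "ay": 0, "az": 0},
    {"fingers": 0.4, "x": 0, "y": 0, "z": 0, "ax": 0, "ay": 0, "az": 0},
    {"fingers": 0.4, "x": 0, "y": 0, "z": 0, "ax": 0, "ay": 0, "az": 0}
  ],
  "grip_force": 50
}}

```text
clock: 6.48
tcp_pos: [0.4542, 0.2217, 0.0759]
orientation: [-0.355, 3.121, 0.0]
contact_force: [0.1, 0.3, -0.0]
grip_width: 0.0646
gripper_force: 55.0
```

Request:
{"fn": "arm_command", "kwargs": {
  "rows": [
    {"fingers": 0.3, "x": 0, "y": 0, "z": -0.006, "ax": 0, "ay": 0, "az": 0},
    {"fingers": 0.3, "x": 0, "y": 0, "z": -0.01, "ax": 0, "ay": 0, "az": 0},
    {"fingers": 0.3, "x": 0, "y": 0, "z": -0.012, "ax": 0, "ay": 0, "az": 0},
    {"fingers": 0.3, "x": 0, "y": 0, "z": 0, "ax": 0, "ay": 0, "az": 0}
  ]
}}

```text
clock: 6.82
tcp_pos: [0.4553, 0.2226, 0.1063]
orientation: [-0.355, 3.117, 0.002]
contact_force: [0.5, 1.1, -0.1]
grip_width: 0.0646
gripper_force: 55.2
```

```bash
python3 - <<'E'
from h import *
st();f=r.grab_frame("side");save(f,"s1.png");cv2.imwrite("pics/s1c.png",cv2.resize(f["frame"][150:330,100:300,::-1],None,fx=3,fy=3))
E
```

```text
6.82 [0.4553 0.2226 0.1063] head -167.02 F [ 0.5  1.1 -0.1] w 0.0646 gf 55.2
```

View pics/s1c.png

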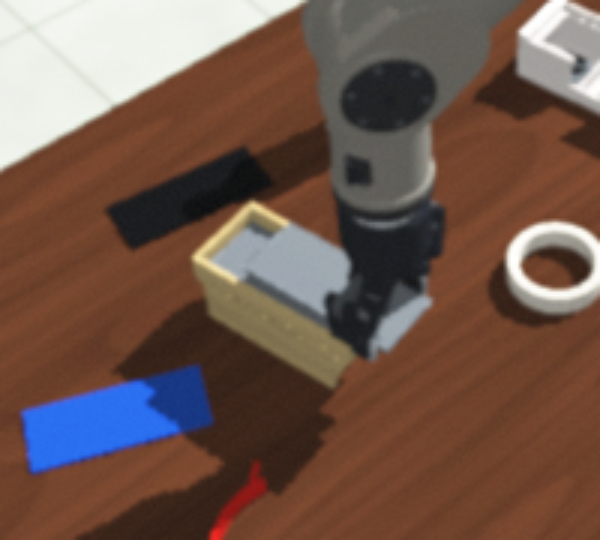

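The side crop shows the lid lifted level at the fingers and the tray still holding the lower lids. Carrying to the box.

```bash
python3 - <<'E'
from h import *
a=plan(.4553,.2226,.26,193,.3,n=4);b=plan(.5907,-.1564,.26,101.5,.3,start=a,n=18)
E
```

```text
[{"x": -0.0002, "y": 0.0001, "z": -0.0387, "ax": 0.0, "ay": 0.0, "az": -0.01, "fingers": 0.3}, {"x": -0.0002, "y": 0.0001, "z": -0.0387, "ax": 0.0, "ay": 0.0, "az": -0.01, "fingers": 0.3}, {"x": -0.0002, "y": 0.0001, "z": -0.0387, "ax": 0.0, "ay": 0.0, "az": -0.01, "fingers": 0.3}, {"x": -0.0001, "y": 0.0001, "z": -0.0386, "ax": 0.0, "ay": 0.0, "az": -0.01, "fingers": 0.3}]
[{"x": -0.0026, "y": -0.0222, "z": -0.0, "ax": 0.0, "ay": 0.0, "az": 5.08, "fingers": 0.3}, {"x": -0.0045, "y": -0.0219, "z": -0.0, "ax": 0.0, "ay": 0.0, "az": 5.08, "fingers": 0.3}, {"x": -0.0065, "y": -0.0214, "z": -0.0, "ax": 0.0, "ay": 0.0, "az": 5.08, "fingers": 0.3}, {"x": -0.0083, "y": -0.0207, "z": -0.0, "ax": 0.0, "ay": 0.0, "az": 5.08, "fingers": 0.3}, {"x": -0.0101, "y": -0.0199, "z": -0.0, "ax": 0.0, "ay": 0.0, "az": 5.08, "fingers": 0.3}, {"x": -0.0119, "y": -0.019, "z": -0.0, "ax": 0.0, "ay": 0.0, "az": 5.08, "fingers": 0.3}, {"x": -0.0135, "y": -0.0178, "z": -0.0, "ax": 0.0, "ay": 0.0, "az": 5.09, "fingers": 0.3}, {"x": -0.015, "y": -0.0166, "z": -0.0, "ax": 0.0, "ay": 0.0, "az": 5.08, "fingers": 0.
[... 212 characters left out ...]
2, "z": -0.0, "ax": 0.0, "ay": 0.0, "az": 5.09, "fingers": 0.3}, {"x": -0.0199, "y": -0.0103, "z": -0.0, "ax": 0.0, "ay": 0.0, "az": 5.08, "fingers": 0.3}, {"x": -0.0207, "y": -0.0085, "z": -0.0, "ax": 0.0, "ay": 0.0, "az": 5.09, "fingers": 0.3}, {"x": -0.0213, "y": -0.0066, "z": -0.0, "ax": 0.0, "ay": 0.0, "az": 5.08, "fingers": 0.3}, {"x": -0.0219, "y": -0.0047, "z": -0.0, "ax": 0.0, "ay": 0.0, "az": 5.09, "fingers": 0.3}, {"x": -0.0222, "y": -0.0028, "z": -0.0, "ax": 0.0, "ay": 0.0, "az": 5.08, "fingers": 0.3}, {"x": -0.0223, "y": -0.0008, "z": -0.0, "ax": 0.0, "ay": 0.0, "az": 5.09, "fingers": 0.3}, {"x": -0.0223, "y": 0.0012, "z": -0.0, "ax": 0.0, "ay": 0.0, "az": 5.08, "fingers": 0.3}]
```

Request:
{"fn": "arm_command", "kwargs": {
  "rows": [
    {"fingers": 0.3, "x": 0, "y": 0, "z": -0.025, "ax": 0, "ay": 0, "az": 0},
    {"fingers": 0.3, "x": 0, "y": 0, "z": -0.034, "ax": 0, "ay": 0, "az": 0},
    {"fingers": 0.3, "x": 0, "y": 0, "z": -0.034, "ax": 0, "ay": 0, "az": 0},
    {"fingers": 0.3, "x": 0, "y": 0, "z": -0.034, "ax": 0, "ay": 0, "az": 0},
    {"fingers": 0.3, "x": 0, "y": 0, "z": -0.028, "ax": 0, "ay": 0, "az": 0}
  ]
}}

```text
clock: 7.28
tcp_pos: [0.4539, 0.2219, 0.2608]
orientation: [-0.356, 3.12, 0.001]
contact_force: [1.3, 1.4, -0.3]
grip_width: 0.0642
gripper_force: 55.7
```

Request:
{"fn": "arm_command", "kwargs": {
  "rows": [
    {"fingers": 0.3, "x": -0.003, "y": -0.022, "z": 0, "ax": 0, "ay": 0, "az": 5.1},
    {"fingers": 0.3, "x": -0.005, "y": -0.022, "z": 0, "ax": 0, "ay": 0, "az": 5.1},
    {"fingers": 0.3, "x": -0.006, "y": -0.021, "z": 0, "ax": 0, "ay": 0, "az": 5.1},
    {"fingers": 0.3, "x": -0.008, "y": -0.021, "z": 0, "ax": 0, "ay": 0, "az": 5.1},
    {"fingers": 0.3, "x": -0.01, "y": -0.02, "z": 0, "ax": 0, "ay": 0, "az": 5.1},
    {"fingers": 0.3, "x": -0.012, "y": -0.019, "z": 0, "ax": 0, "ay": 0, "az": 5.1},
    {"fingers": 0.3, "x": -0.014, "y": -0.018, "z": 0, "ax": 0, "ay": 0, "az": 5.1},
    {"fingers": 0.3, "x": -0.015, "y": -0.017, "z": 0, "ax": 0, "ay": 0, "az": 5.1},
    {"fingers": 0.3, "x": -0.016, "y": -0.015, "z": 0, "ax": 0, "ay": 0, "az": 5.1},
    {"fingers": 0.3, "x": -0.018, "y": -0.014, "z": 0, "ax": 0, "ay": 0, "az": 5.1}
  ]
}}

```text
clock: 8.12
tcp_pos: [0.5286, 0.0092, 0.2584]
orientation: [1.029, 2.968, -0.0]
contact_force: [0.4, 1.2, -0.5]
grip_width: 0.0644
gripper_force: 55.7
```

Request:
{"fn": "arm_command", "kwargs": {
  "rows": [
    {"fingers": 0.3, "x": -0.019, "y": -0.012, "z": 0, "ax": 0, "ay": 0, "az": 5.1},
    {"fingers": 0.3, "x": -0.02, "y": -0.01, "z": 0, "ax": 0, "ay": 0, "az": 5.1},
    {"fingers": 0.3, "x": -0.021, "y": -0.009, "z": 0, "ax": 0, "ay": 0, "az": 5.1},
    {"fingers": 0.3, "x": -0.021, "y": -0.007, "z": 0, "ax": 0, "ay": 0, "az": 5.1},
    {"fingers": 0.3, "x": -0.022, "y": -0.005, "z": 0, "ax": 0, "ay": 0, "az": 5.1},
    {"fingers": 0.3, "x": -0.022, "y": -0.003, "z": 0, "ax": 0, "ay": 0, "az": 5.1},
    {"fingers": 0.3, "x": -0.022, "y": -0.001, "z": 0, "ax": 0, "ay": 0, "az": 5.1},
    {"fingers": 0.3, "x": -0.022, "y": 0.001, "z": 0, "ax": 0, "ay": 0, "az": 5.1},
    {"fingers": 0.3, "x": 0, "y": 0, "z": 0, "ax": 0, "ay": 0, "az": 0},
    {"fingers": 0.3, "x": 0, "y": 0, "z": 0, "ax": 0, "ay": 0, "az": 0}
  ]
}}

```text
clock: 8.95
tcp_pos: [0.5866, -0.1599, 0.258]
orientation: [-1.996, -2.425, 0.001]
contact_force: [0.2, 0.4, -0.7]
grip_width: 0.0645
gripper_force: 55.7
```

```bash
python3 - <<'E'
from h import *
st()
s=plan(.5907,-.1564,.10,101.5,.3,n=5);plan(.5907,-.1564,.062,101.5,.3,n=3,start=s)
f=r.grab_frame("side");w=cloud(f);hsv=cv2.cvtColor(f["frame"],cv2.COLOR_RGB2HSV)
# height of carried lid
m=(w[...,2]>.2)&(w[...,2]<.3)&(hsv[...,1]<60)&(hsv[...,2]>100)&(np.hypot(w[...,0]-.604,w[...,1]+.22)<.09)
p=w[m];print(m.sum());A=np.c_[p[:,:2]-[.604,-.22],np.ones(len(p))];print(np.linalg.lstsq(A,p[:,2],rcond=None)[0],p[:,:2].min(0),p[:,:2].max(0))
E
```

```text
8.95 [ 0.5866 -0.1599  0.258 ] head 101.08 F [ 0.2  0.4 -0.7] w 0.0645 gf 55.7
[{"x": 0.0005, "y": 0.001, "z": 0.0316, "ax": 0.0, "ay": 0.0, "az": -0.08, "fingers": 0.3}, {"x": 0.0005, "y": 0.0009, "z": 0.0316, "ax": 0.0, "ay": 0.0, "az": -0.08, "fingers": 0.3}, {"x": 0.0005, "y": 0.001, "z": 0.0316, "ax": 0.0, "ay": 0.0, "az": -0.09, "fingers": 0.3}, {"x": 0.0006, "y": 0.0009, "z": 0.0316, "ax": 0.0, "ay": 0.0, "az": -0.08, "fingers": 0.3}, {"x": 0.0005, "y": 0.001, "z": 0.0316, "ax": 0.0, "ay": 0.0, "az": -0.09, "fingers": 0.3}]
[{"x": 0.0, "y": -0.0, "z": 0.0127, "ax": 0.0, "ay": 0.0, "az": 0.0, "fingers": 0.3}, {"x": 0.0, "y": -0.0, "z": 0.0126, "ax": 0.0, "ay": 0.0, "az": 0.0, "fingers": 0.3}, {"x": 0.0, "y": -0.0, "z": 0.0127, "ax": 0.0, "ay": 0.0, "az": 0.0, "fingers": 0.3}]
370
[-0.00259709  0.00438841  0.26261742] [ 0.54590589 -0.30362901] [ 0.64375342 -0.13399719]
```

Request:
{"fn": "arm_command", "kwargs": {
  "rows": [
    {"fingers": 0.3, "x": 0.001, "y": 0.001, "z": 0.0315, "ax": 0, "ay": 0, "az": -0.2},
    {"fingers": 0.3, "x": 0, "y": 0.001, "z": 0.0315, "ax": 0, "ay": 0, "az": -0.2},
    {"fingers": 0.3, "x": 0.001, "y": 0.001, "z": 0.0315, "ax": 0, "ay": 0, "az": 0},
    {"fingers": 0.3, "x": 0, "y": 0.001, "z": 0.0315, "ax": 0, "ay": 0, "az": 0},
    {"fingers": 0.3, "x": 0.001, "y": 0.001, "z": 0.0315, "ax": 0, "ay": 0, "az": 0},
    {"fingers": 0.3, "x": 0, "y": 0, "z": 0.018, "ax": 0, "ay": 0, "az": 0},
    {"fingers": 0.3, "x": 0, "y": 0, "z": 0.012, "ax": 0, "ay": 0, "az": 0},
    {"fingers": 0.3, "x": 0, "y": 0, "z": 0.006, "ax": 0, "ay": 0, "az": 0},
    {"fingers": 0.3, "x": 0, "y": 0, "z": 0, "ax": 0, "ay": 0, "az": 0}
  ]
}}

```text
clock: 9.75
tcp_pos: [0.5908, -0.1538, 0.0643]
orientation: [-1.983, -2.435, 0.0]
contact_force: [-0.4, 0.6, -1.9]
grip_width: 0.0644
gripper_force: 55.7
```

Request:
{"fn": "arm_command", "kwargs": {
  "rows": [
    {"fingers": 0.3, "x": 0, "y": 0, "z": 0.002, "ax": 0, "ay": 0, "az": 0},
    {"fingers": 0.3, "x": 0, "y": 0, "z": 0, "ax": 0, "ay": 0, "az": 0}
  ]
}}

```text
clock: 9.92
tcp_pos: [0.5921, -0.1546, 0.0642]
orientation: [1.984, 2.433, 0.002]
contact_force: [-0.1, -0.2, -0.9]
grip_width: 0.065
gripper_force: 55.7
```

Request:
{"fn": "arm_command", "kwargs": {
  "rows": [
    {"fingers": 0.3, "x": 0, "y": 0, "z": 0.002, "ax": 0, "ay": 0, "az": 0},
    {"fingers": 0.3, "x": 0, "y": 0, "z": 0, "ax": 0, "ay": 0, "az": 0}
  ]
}}

```text
clock: 10.08
tcp_pos: [0.5916, -0.1549, 0.0617]
orientation: [1.985, 2.433, 0.001]
contact_force: [-0.6, -0.3, -1.3]
grip_width: 0.0645
gripper_force: 55.7
```

Request:
{"fn": "arm_command", "kwargs": {
  "rows": [
    {"fingers": 0.3, "x": 0, "y": 0, "z": 0.002, "ax": 0, "ay": 0, "az": 0},
    {"fingers": 0.3, "x": 0, "y": 0, "z": 0, "ax": 0, "ay": 0, "az": 0}
  ]
}}

```text
clock: 10.25
tcp_pos: [0.5911, -0.1548, 0.059]
orientation: [1.986, 2.434, 0.0]
contact_force: [0.4, -0.0, -0.8]
grip_width: 0.0645
gripper_force: 55.7
```

Request:
{"fn": "arm_command", "kwargs": {
  "rows": [
    {"fingers": 0.3, "x": 0, "y": 0, "z": 0.0015, "ax": 0, "ay": 0, "az": 0},
    {"fingers": 0.3, "x": 0, "y": 0, "z": 0, "ax": 0, "ay": 0, "az": 0}
  ]
}}

```text
clock: 10.42
tcp_pos: [0.591, -0.1547, 0.0572]
orientation: [-1.986, -2.434, 0.0]
contact_force: [-0.2, 0.6, -0.7]
grip_width: 0.0644
gripper_force: 55.7
```

Request:
{"fn": "arm_command", "kwargs": {
  "rows": [
    {"fingers": 0.3, "x": 0, "y": 0, "z": 0.001, "ax": 0, "ay": 0, "az": 0},
    {"fingers": 0.3, "x": 0, "y": 0, "z": 0, "ax": 0, "ay": 0, "az": 0}
  ]
}}

```text
clock: 10.58
tcp_pos: [0.5911, -0.1547, 0.0562]
orientation: [-1.986, -2.434, 0.0]
contact_force: [0.0, -0.5, -0.3]
grip_width: 0.0648
gripper_force: 55.7
```

Request:
{"fn": "arm_command", "kwargs": {
  "rows": [
    {"fingers": 0.3, "x": 0, "y": 0, "z": 0.001, "ax": 0, "ay": 0, "az": 0},
    {"fingers": 0.3, "x": 0, "y": 0, "z": 0, "ax": 0, "ay": 0, "az": 0}
  ]
}}

```text
clock: 10.75
tcp_pos: [0.5912, -0.1546, 0.0556]
orientation: [1.986, 2.434, -0.0]
contact_force: [-0.6, 0.3, 2.9]
grip_width: 0.0642
gripper_force: 55.9
```

Request:
{"fn": "arm_command", "kwargs": {
  "rows": [
    {"fingers": 0.3, "x": 0, "y": 0, "z": 0.001, "ax": 0, "ay": 0, "az": 0},
    {"fingers": 0.3, "x": 0, "y": 0, "z": 0, "ax": 0, "ay": 0, "az": 0}
  ]
}}

```text
clock: 10.92
tcp_pos: [0.5913, -0.1546, 0.0551]
orientation: [1.986, 2.434, -0.0]
contact_force: [-4.1, 1.3, 7.7]
grip_width: 0.0645
gripper_force: 56.3
```

Request:
{"fn": "arm_command", "kwargs": {
  "rows": [
    {"fingers": 1, "x": 0, "y": 0, "z": -0.001, "ax": 0, "ay": 0, "az": 0},
    {"fingers": 1, "x": 0, "y": 0, "z": 0, "ax": 0, "ay": 0, "az": 0},
    {"fingers": 1, "x": 0, "y": 0, "z": 0, "ax": 0, "ay": 0, "az": 0},
    {"fingers": 1, "x": 0, "y": 0, "z": -0.03, "ax": 0, "ay": 0, "az": 0},
    {"fingers": 1, "x": -0.01, "y": 0, "z": -0.04, "ax": 0, "ay": 0, "az": 0},
    {"fingers": 1, "x": -0.02, "y": 0, "z": -0.036, "ax": 0, "ay": 0, "az": 0},
    {"fingers": 1, "x": -0.03, "y": 0, "z": -0.028, "ax": 0, "ay": 0, "az": 0},
    {"fingers": 1, "x": -0.04, "y": 0, "z": 0, "ax": 0, "ay": 0, "az": 0},
    {"fingers": 1, "x": -0.04, "y": 0, "z": 0, "ax": 0, "ay": 0, "az": 0},
    {"fingers": 1, "x": -0.02, "y": 0, "z": 0, "ax": 0, "ay": 0, "az": 0}
  ]
}}

```text
clock: 11.75
tcp_pos: [0.6228, -0.3182, 0.19]
orientation: [1.99, 2.426, -0.004]
contact_force: [-0.7, -0.7, -0.1]
grip_width: 0.0852
gripper_force: 0.0
```

Request:
{"fn": "arm_command", "kwargs": {
  "rows": [
    {"fingers": 1, "x": 0, "y": 0, "z": 0, "ax": 0, "ay": 0, "az": 0},
    {"fingers": 1, "x": 0, "y": 0, "z": 0, "ax": 0, "ay": 0, "az": 0}
  ]
}}

```text
clock: 11.92
tcp_pos: [0.6227, -0.313, 0.1886]
orientation: [-1.989, -2.431, 0.0]
contact_force: [-0.2, 1.4, -0.1]
grip_width: 0.0852
gripper_force: 0.0
```

```bash
python3 - <<'E'
from h import *
st();f=r.grab_frame("wrist");save(f,"w6.png");np.savez("w6.npz",**f)
E
```

```text
11.92 [ 0.6227 -0.313   0.1886] head 101.42 F [-0.2  1.4 -0.1] w 0.0852 gf 0.0
```

View pics/w6.png

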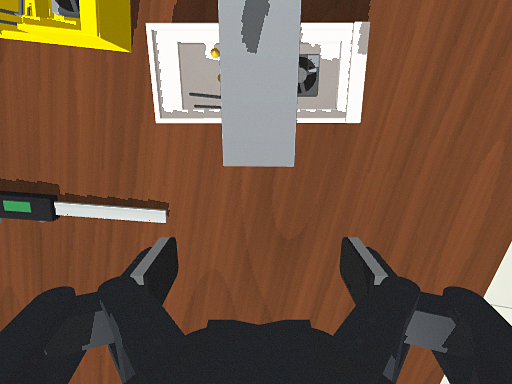

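The wrist view shows the lid lying crosswise on the box (columns 220–297, near end at row 166), with the lip on the right at about columns 348–369. The caliper is at the left, clear of it all.

```bash
python3 - <<'E'
from h import *
f=dict(np.load("w6.npz"));im=f["frame"];K=f["K"];T=f["world_from_camera"];hsv=cv2.cvtColor(im,cv2.COLOR_RGB2HSV).astype(int)
S,V=hsv[...,1],hsv[...,2]
print("row70",[(u,V[70,u],S[70,u]) for u in (150,152,154,156,160,224,230,290,300,340,350,360,364,366,368)])
def ray(u,v,z):
    d=T[:3,:3]@np.array([(u-K[0,2])/K[0,0],(v-K[1,2])/K[1,1],1]);return (T[:3,3]+d*(z-T[2,3])/d[2])[:2]*1e3
a=np.radians(11.5);e=np.array([np.cos(a),np.sin(a)]);n=np.array([-e[1],e[0]])
ns=(S<60)&(V>90)  # non-wood
def rep(nm,P):
    P=np.array(P);vx,vy,x,y=cv2.fitLine(P.astype(np.float32),cv2.DIST_HUBER,0,.01,.01).ravel()
    print(nm,"ang",np.degrees(np.arctan2(vy,vx)).round(2),"e",np.median(P@e).round(1),(P@e).std().round(1),"n",np.median(P@n).round(1),(P@n).std().round(1))
rep("box left outer",[ray(np.where(ns[v,130:200])[0].min()+129.5,v,.058) for v in range(30,118,4)])
rep("box right outer",[ray(np.where(ns[v,300:400])[0].max()+300.5,v,.0625) for v in range(30,118,4)])
rep("box near outer",[ray(u,np.where(ns[80:160,u])[0].max()+80.5,.058) for u in list(range(165,212,5))+list(range(305,345,5))])
rep("box far outer",[ray(u,np.where(ns[5:60,u])[0].min()+4.5,.058) for u in list(range(165,212,5))+list(range(305,345,5))])
rep("lid left",[ray(np.where(ns[v,200:310])[0].min()+199.5,v,.062) for v in range(128,162,4)])
rep("lid right",[ray(np.where(ns[v,200:310])[0].max()+200.5,v,.062) for v in range(128,162,4)])
rep("lid near",[ray(u,np.where(ns[130:190,u])[0].max()+130.5,.062) for u in range(228,290,6)])
o=np.array([591.3,-154.6]);print("release tcp e,n",o@e,o@n)
E
```

```text
row70 [(150, np.int64(225), np.int64(67)), (152, np.int64(255), np.int64(2)), (154, np.int64(255), np.int64(0)), (156, np.int64(134), np.int64(15)), (160, np.int64(156), np.int64(28)), (224, np.int64(169), np.int64(11)), (230, np.int64(173), np.int64(16)), (290, np.int64(170), np.int64(11)), (300, np.int64(130), np.int64(6)), (340, np.int64(255), np.int64(0)), (350, np.int64(247), np.int64(13)), (360, np.int64(254), np.int64(3)), (364, np.int64(255), np.int64(0)), (366, np.int64(107), np.int64(167)), (368, np.int64(116), np.int64(160))]
box left outer ang -78.52 e 456.4 0.2 n -327.2 20.0
box right outer ang -78.32 e 637.3 0.2 n -327.8 19.6
box near outer ang 11.48 e 502.9 61.0 n -368.9 0.0
box far outer ang 11.85 e 507.0 55.6 n -290.0 0.3
lid left ang -78.23 e 515.6 0.2 n -387.5 9.2
lid right ang -78.56 e 581.1 0.2 n -387.6 9.2
lid near ang 10.5 e 548.0 17.4 n -407.1 0.5
release tcp e,n 548.6071951813977 -269.382618955269
```

```bash
python3 - <<'E'
from h import *
s=plan(.6026,-.2112,.12,101.5,1,n=5);plan(.6026,-.2112,.055,101.5,1,n=4,start=s)
E
```

```text
[{"x": 0.0203, "y": -0.0, "z": 0.0138, "ax": 0.0, "ay": 0.0, "az": 0.02, "fingers": 1}, {"x": 0.0203, "y": -0.0, "z": 0.0138, "ax": 0.0, "ay": 0.0, "az": 0.02, "fingers": 1}, {"x": 0.0203, "y": -0.0, "z": 0.0138, "ax": 0.0, "ay": 0.0, "az": 0.01, "fingers": 1}, {"x": 0.0203, "y": -0.0, "z": 0.0137, "ax": 0.0, "ay": 0.0, "az": 0.02, "fingers": 1}, {"x": 0.0204, "y": -0.0001, "z": 0.0138, "ax": 0.0, "ay": 0.0, "az": 0.01, "fingers": 1}]
[{"x": -0.0, "y": -0.0, "z": 0.0162, "ax": 0.0, "ay": 0.0, "az": 0.0, "fingers": 1}, {"x": -0.0, "y": -0.0, "z": 0.0163, "ax": 0.0, "ay": 0.0, "az": 0.0, "fingers": 1}, {"x": -0.0, "y": -0.0, "z": 0.0162, "ax": 0.0, "ay": 0.0, "az": 0.0, "fingers": 1}, {"x": -0.0, "y": -0.0, "z": 0.0163, "ax": 0.0, "ay": 0.0, "az": 0.0, "fingers": 1}]
```

Request:
{"fn": "arm_command", "kwargs": {
  "rows": [
    {"fingers": 1, "x": 0.02, "y": 0, "z": 0.014, "ax": 0, "ay": 0, "az": 0},
    {"fingers": 1, "x": 0.02, "y": 0, "z": 0.014, "ax": 0, "ay": 0, "az": 0},
    {"fingers": 1, "x": 0.021, "y": 0, "z": 0.014, "ax": 0, "ay": 0, "az": 0},
    {"fingers": 1, "x": 0.02, "y": 0, "z": 0.014, "ax": 0, "ay": 0, "az": 0},
    {"fingers": 1, "x": 0.0205, "y": 0, "z": 0.013, "ax": 0, "ay": 0, "az": 0},
    {"fingers": 1, "x": 0, "y": 0, "z": 0, "ax": 0, "ay": 0, "az": 0},
    {"fingers": 1, "x": 0, "y": 0, "z": 0, "ax": 0, "ay": 0, "az": 0},
    {"fingers": 1, "x": 0, "y": 0, "z": 0, "ax": 0, "ay": 0, "az": 0}
  ]
}}

```text
clock: 12.63
tcp_pos: [0.6033, -0.2113, 0.121]
orientation: [1.983, 2.435, 0.0]
contact_force: [0.2, -0.9, 0.0]
grip_width: 0.0854
gripper_force: 0.0
```

```bash
python3 - <<'E'
from h import *
st();plan(.6026,-.2112,.055,101.5,1,n=4)
E
```

```text
12.63 [ 0.6033 -0.2113  0.121 ] head 101.68 F [ 0.2 -0.9  0. ] w 0.0854 gf 0.0
[{"x": 0.0001, "y": -0.0002, "z": 0.0165, "ax": 0.0, "ay": 0.0, "az": 0.04, "fingers": 1}, {"x": 0.0001, "y": -0.0002, "z": 0.0165, "ax": 0.0, "ay": 0.0, "az": 0.05, "fingers": 1}, {"x": 0.0, "y": -0.0002, "z": 0.0165, "ax": 0.0, "ay": 0.0, "az": 0.04, "fingers": 1}, {"x": 0.0001, "y": -0.0001, "z": 0.0165, "ax": 0.0, "ay": 0.0, "az": 0.05, "fingers": 1}]
```

Request:
{"fn": "arm_command", "kwargs": {
  "rows": [
    {"fingers": 1, "x": 0, "y": -0.0005, "z": 0.0165, "ax": 0, "ay": 0, "az": 0},
    {"fingers": 1, "x": 0, "y": 0, "z": 0.0165, "ax": 0, "ay": 0, "az": 0},
    {"fingers": 1, "x": 0, "y": 0, "z": 0.0165, "ax": 0, "ay": 0, "az": 0},
    {"fingers": 1, "x": 0, "y": 0, "z": 0.0165, "ax": 0, "ay": 0, "az": 0},
    {"fingers": 1, "x": 0, "y": 0, "z": 0, "ax": 0, "ay": 0, "az": 0},
    {"fingers": 1, "x": 0, "y": 0, "z": 0, "ax": 0, "ay": 0, "az": 0}
  ]
}}

```text
clock: 13.13
tcp_pos: [0.6023, -0.2129, 0.0545]
orientation: [-1.987, -2.433, 0.001]
contact_force: [0.2, -0.9, 1.5]
grip_width: 0.0851
gripper_force: 0.0
```

Request:
{"fn": "arm_command", "kwargs": {
  "rows": [
    {"fingers": 0.3, "x": 0, "y": 0, "z": 0, "ax": 0, "ay": 0, "az": 0},
    {"fingers": 0.3, "x": 0, "y": 0, "z": 0, "ax": 0, "ay": 0, "az": 0},
    {"fingers": 0.3, "x": 0, "y": 0, "z": 0, "ax": 0, "ay": 0, "az": 0},
    {"fingers": 0.3, "x": 0, "y": 0, "z": 0, "ax": 0, "ay": 0, "az": 0}
  ],
  "grip_force": 50
}}

```text
clock: 13.47
tcp_pos: [0.6036, -0.2127, 0.0564]
orientation: [1.985, 2.432, 0.001]
contact_force: [-1.3, 0.8, 5.6]
grip_width: 0.0641
gripper_force: 54.4
```

Request:
{"fn": "arm_command", "kwargs": {
  "rows": [
    {"fingers": 0.3, "x": 0, "y": 0, "z": -0.012, "ax": 0, "ay": 0, "az": 0},
    {"fingers": 0.3, "x": 0, "y": 0, "z": -0.025, "ax": 0, "ay": 0, "az": 0},
    {"fingers": 0.3, "x": 0, "y": 0, "z": -0.025, "ax": 0, "ay": 0, "az": 0},
    {"fingers": 0.3, "x": 0, "y": 0, "z": -0.008, "ax": 0, "ay": 0, "az": 3},
    {"fingers": 0.3, "x": 0, "y": 0, "z": 0, "ax": 0, "ay": 0, "az": 6},
    {"fingers": 0.3, "x": 0, "y": 0, "z": 0, "ax": 0, "ay": 0, "az": 7},
    {"fingers": 0.3, "x": 0, "y": 0, "z": 0, "ax": 0, "ay": 0, "az": 7},
    {"fingers": 0.3, "x": 0, "y": 0, "z": 0, "ax": 0, "ay": 0, "az": 7},
    {"fingers": 0.3, "x": 0, "y": 0, "z": 0, "ax": 0, "ay": 0, "az": 7},
    {"fingers": 0.3, "x": 0, "y": 0, "z": 0, "ax": 0, "ay": 0, "az": 7}
  ]
}}

```text
clock: 14.3
tcp_pos: [0.6027, -0.2119, 0.1257]
orientation: [2.757, 1.505, 0.002]
contact_force: [-0.1, -0.3, -1.0]
grip_width: 0.0646
gripper_force: 55.3
```

Request:
{"fn": "arm_command", "kwargs": {
  "rows": [
    {"fingers": 0.3, "x": 0, "y": 0, "z": 0, "ax": 0, "ay": 0, "az": 7},
    {"fingers": 0.3, "x": 0, "y": 0, "z": 0, "ax": 0, "ay": 0, "az": 7},
    {"fingers": 0.3, "x": 0, "y": 0, "z": 0, "ax": 0, "ay": 0, "az": 7},
    {"fingers": 0.3, "x": 0, "y": 0, "z": 0, "ax": 0, "ay": 0, "az": 7},
    {"fingers": 0.3, "x": 0, "y": 0, "z": 0, "ax": 0, "ay": 0, "az": 7},
    {"fingers": 0.3, "x": 0, "y": 0, "z": 0, "ax": 0, "ay": 0, "az": 7},
    {"fingers": 0.3, "x": 0, "y": 0, "z": 0, "ax": 0, "ay": 0, "az": 4},
    {"fingers": 0.3, "x": 0, "y": 0, "z": 0, "ax": 0, "ay": 0, "az": 0},
    {"fingers": 0.3, "x": 0, "y": 0, "z": 0, "ax": 0, "ay": 0, "az": 0}
  ]
}}

```text
clock: 15.05
tcp_pos: [0.6027, -0.2118, 0.1253]
orientation: [3.125, 0.322, 0.002]
contact_force: [0.3, 0.3, -0.8]
grip_width: 0.0645
gripper_force: 55.3
```

```bash
python3 - <<'E'
from h import *
st();plan(.5963,-.2149,.125,11.5,.3,n=2);f=r.grab_frame("wrist");save(f,"w7.png");np.savez("w7.npz",**f)
E
```

```text
15.05 [ 0.6027 -0.2118  0.1253] head 11.75 F [ 0.3  0.3 -0.8] w 0.0645 gf 55.3
[{"x": -0.0035, "y": 0.0009, "z": 0.0002, "ax": 0.0, "ay": 0.0, "az": 0.13, "fingers": 0.3}, {"x": -0.0034, "y": 0.0009, "z": 0.0001, "ax": 0.0, "ay": 0.0, "az": 0.12, "fingers": 0.3}]
```

View pics/w7.png

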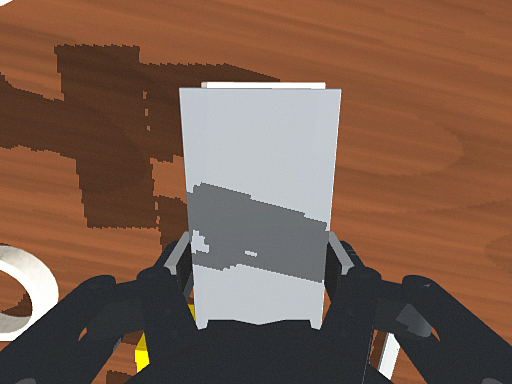

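The view shows the lid in line, with its front edge at row 89 (columns 180–341). The box's lip end shows just beyond it at row 83 (columns 203–326).

```bash
python3 - <<'E'
from h import *
f=dict(np.load("w7.npz"));im=f["frame"];K=f["K"];T=f["world_from_camera"];hsv=cv2.cvtColor(im,cv2.COLOR_RGB2HSV).astype(int)
S,V=hsv[...,1],hsv[...,2];ns=(S<60)&(V>90);wh=(S<40)&(V>225)
def ray(u,v,z):
    d=T[:3,:3]@np.array([(u-K[0,2])/K[0,0],(v-K[1,2])/K[1,1],1]);return (T[:3,3]+d*(z-T[2,3])/d[2])[:2]*1e3
a=np.radians(11.5);e=np.array([np.cos(a),np.sin(a)]);n=np.array([-e[1],e[0]])
def rep(nm,P):
    P=np.array(P);vx,vy,x,y=cv2.fitLine(P.astype(np.float32),cv2.DIST_HUBER,0,.01,.01).ravel()
    print(nm,"ang",np.degrees(np.arctan2(vy,vx)).round(2),"e",np.median(P@e).round(1),"n",np.median(P@n).round(1))
z=.1313
print([ (int(V[r_,260]),int(S[r_,260])) for r_ in range(79,93)])
rep("box end",[ray(u,np.where(ns[70:100,u])[0].min()+69.5,.0625) for u in range(210,322,6)])
rep("lid end",[ray(u,np.where(wh[75:100,u])[0].max()+75.5,z) for u in range(210,322,6)])
rep("lid L",[ray(np.where(ns[v,160:360])[0].min()+159.5,v,z) for v in range(95,180,5)])
rep("lid R",[ray(np.where(ns[v,160:360])[0].max()+160.5,v,z) for v in range(95,180,5)])
bl=[c for v in range(83,86) for c in [np.where(wh[v,180:350])[0]+180]]
print([(c.min(),c.max()) for c in bl],[ (ray(c.min()-.5,84,.0625)@n).round(1) for c in bl],[ (ray(c.max()+.5,84,.0625)@n).round(1) for c in bl])
o=r.get_obs()["tcp_pos"][:2]*1e3;print("tcp",o@e,o@n)
E
```

```text
[(83, 141), (72, 163), (71, 136), (192, 37), (255, 0), (255, 0), (255, 0), (255, 0), (255, 0), (138, 20), (199, 15), (207, 12), (208, 15), (207, 12)]
box end ang -78.79 e 637.9 n -330.2
lid end ang -78.19 e 629.0 n -329.0
lid L ang 11.65 e 610.3 n -294.9
lid R ang 11.17 e 610.6 n -359.7
[(np.int64(202), np.int64(324)), (np.int64(207), np.int64(324)), (np.int64(207), np.int64(324))] [np.float64(-290.8), np.float64(-293.9), np.float64(-293.9)] [np.float64(-368.3), np.float64(-368.3), np.float64(-368.3)]
tcp 548.2976241207849 -327.7513577329938
```

Request:
{"fn": "arm_command", "kwargs": {
  "rows": [
    {"fingers": 0.3, "x": -0.0035, "y": 0.001, "z": 0.01, "ax": 0, "ay": 0, "az": 0.2},
    {"fingers": 0.3, "x": -0.003, "y": 0.001, "z": 0.02, "ax": 0, "ay": 0, "az": 0},
    {"fingers": 0.3, "x": 0, "y": 0, "z": 0.018, "ax": 0, "ay": 0, "az": 0},
    {"fingers": 0.3, "x": 0, "y": 0, "z": 0.01, "ax": 0, "ay": 0, "az": 0},
    {"fingers": 0.3, "x": 0, "y": 0, "z": 0, "ax": 0, "ay": 0, "az": 0},
    {"fingers": 0.3, "x": 0, "y": 0, "z": 0, "ax": 0, "ay": 0, "az": 0},
    {"fingers": 0.3, "x": 0, "y": 0, "z": 0, "ax": 0, "ay": 0, "az": 0}
  ]
}}

```text
clock: 15.68
tcp_pos: [0.5971, -0.2155, 0.0671]
orientation: [3.126, 0.312, 0.002]
contact_force: [-0.1, 0.1, 0.2]
grip_width: 0.0642
gripper_force: 55.3
```

```bash
python3 - <<'E'
from h import *
st();a=np.radians(11.5);e=np.array([np.cos(a),np.sin(a)]);n=np.array([-e[1],e[0]])
o=r.get_obs()["tcp_pos"][:2]*1e3;print("tcp",o@e,o@n,"want 541.7 -329.9")
E
```

```text
15.68 [ 0.5971 -0.2155  0.0671] head 11.4 F [-0.1  0.1  0.2] w 0.0642 gf 55.3
tcp 542.1222994414038 -330.199825550491 want 541.7 -329.9
```

Request:
{"fn": "arm_command", "kwargs": {
  "rows": [
    {"fingers": 0.3, "x": -0.0003, "y": 0, "z": 0.003, "ax": 0, "ay": 0, "az": 0},
    {"fingers": 0.3, "x": 0, "y": 0, "z": 0.003, "ax": 0, "ay": 0, "az": 0},
    {"fingers": 0.3, "x": 0, "y": 0, "z": 0.002, "ax": 0, "ay": 0, "az": 0},
    {"fingers": 0.3, "x": 0, "y": 0, "z": 0, "ax": 0, "ay": 0, "az": 0}
  ]
}}

```text
clock: 16.02
tcp_pos: [0.596, -0.2153, 0.0582]
orientation: [-3.126, -0.312, 0.0]
contact_force: [-0.0, -0.1, -1.0]
grip_width: 0.064
gripper_force: 55.3
```

Request:
{"fn": "arm_command", "kwargs": {
  "rows": [
    {"fingers": 0.3, "x": 0, "y": 0, "z": 0.002, "ax": 0, "ay": 0, "az": 0},
    {"fingers": 0.3, "x": 0, "y": 0, "z": 0.002, "ax": 0, "ay": 0, "az": 0},
    {"fingers": 0.3, "x": 0, "y": 0, "z": 0, "ax": 0, "ay": 0, "az": 0}
  ]
}}

```text
clock: 16.27
tcp_pos: [0.5959, -0.2153, 0.054]
orientation: [-3.126, -0.312, 0.001]
contact_force: [-0.1, -0.4, -1.4]
grip_width: 0.0645
gripper_force: 55.3
```

Request:
{"fn": "arm_command", "kwargs": {
  "rows": [
    {"fingers": 0.3, "x": 0, "y": 0, "z": 0.002, "ax": 0, "ay": 0, "az": 0},
    {"fingers": 0.3, "x": 0, "y": 0, "z": 0.001, "ax": 0, "ay": 0, "az": 0},
    {"fingers": 0.3, "x": 0, "y": 0, "z": 0, "ax": 0, "ay": 0, "az": 0}
  ]
}}

```text
clock: 16.52
tcp_pos: [0.596, -0.2153, 0.0511]
orientation: [-3.126, -0.312, 0.001]
contact_force: [0.3, 0.1, -1.7]
grip_width: 0.0643
gripper_force: 55.3
```

Request:
{"fn": "arm_command", "kwargs": {
  "rows": [
    {"fingers": 0.3, "x": 0, "y": 0, "z": 0.001, "ax": 0, "ay": 0, "az": 0},
    {"fingers": 0.3, "x": 0, "y": 0, "z": 0, "ax": 0, "ay": 0, "az": 0}
  ]
}}

```text
clock: 16.68
tcp_pos: [0.5962, -0.2154, 0.0506]
orientation: [3.126, 0.312, 0.0]
contact_force: [-0.9, -0.0, 0.3]
grip_width: 0.0643
gripper_force: 55.4
```

Request:
{"fn": "arm_command", "kwargs": {
  "rows": [
    {"fingers": 0.3, "x": 0, "y": 0, "z": 0.0007, "ax": 0, "ay": 0, "az": 0},
    {"fingers": 0.3, "x": 0, "y": 0, "z": 0, "ax": 0, "ay": 0, "az": 0}
  ]
}}

```text
clock: 16.85
tcp_pos: [0.5962, -0.2154, 0.0505]
orientation: [3.126, 0.312, 0.0]
contact_force: [-2.8, 1.5, 6.6]
grip_width: 0.0646
gripper_force: 55.8
```

Request:
{"fn": "arm_command", "kwargs": {
  "rows": [
    {"fingers": 0.3, "x": 0.002, "y": 0, "z": -0.0004, "ax": 0, "ay": 0, "az": 0},
    {"fingers": 0.3, "x": 0.0025, "y": 0, "z": 0, "ax": 0, "ay": 0, "az": 0},
    {"fingers": 0.3, "x": 0.0025, "y": 0, "z": 0, "ax": 0, "ay": 0, "az": 0},
    {"fingers": 0.3, "x": 0.002, "y": 0, "z": 0, "ax": 0, "ay": 0, "az": 0},
    {"fingers": 0.3, "x": 0, "y": 0, "z": 0, "ax": 0, "ay": 0, "az": 0}
  ]
}}

```text
clock: 17.27
tcp_pos: [0.6055, -0.214, 0.0505]
orientation: [3.125, 0.311, 0.001]
contact_force: [-2.2, -1.0, 5.2]
grip_width: 0.0642
gripper_force: 55.8
```

Request:
{"fn": "arm_command", "kwargs": {
  "rows": [
    {"fingers": 0.3, "x": 0.0015, "y": 0, "z": 0, "ax": 0, "ay": 0, "az": 0},
    {"fingers": 0.3, "x": 0, "y": 0, "z": 0, "ax": 0, "ay": 0, "az": 0}
  ]
}}

```text
clock: 17.43
tcp_pos: [0.6065, -0.2138, 0.0505]
orientation: [3.126, 0.311, -0.0]
contact_force: [-3.7, -1.2, 5.6]
grip_width: 0.0642
gripper_force: 55.9
```

Request:
{"fn": "arm_command", "kwargs": {
  "rows": [
    {"fingers": 0.3, "x": 0.001, "y": 0, "z": 0, "ax": 0, "ay": 0, "az": 0},
    {"fingers": 0.3, "x": 0, "y": 0, "z": 0, "ax": 0, "ay": 0, "az": 0}
  ]
}}

```text
clock: 17.6
tcp_pos: [0.6073, -0.2137, 0.0505]
orientation: [3.126, 0.311, -0.001]
contact_force: [-2.9, -0.3, 6.6]
grip_width: 0.0647
gripper_force: 55.9
```

Request:
{"fn": "arm_command", "kwargs": {
  "rows": [
    {"fingers": 0.3, "x": 0.001, "y": 0, "z": 0, "ax": 0, "ay": 0, "az": 0},
    {"fingers": 0.3, "x": 0, "y": 0, "z": 0, "ax": 0, "ay": 0, "az": 0}
  ]
}}

```text
clock: 17.77
tcp_pos: [0.6077, -0.2136, 0.0505]
orientation: [3.126, 0.311, -0.002]
contact_force: [-5.8, -0.4, 9.1]
grip_width: 0.0648
gripper_force: 56.0
```

Request:
{"fn": "arm_command", "kwargs": {
  "rows": [
    {"fingers": 0.3, "x": 0.001, "y": 0, "z": 0, "ax": 0, "ay": 0, "az": 0},
    {"fingers": 0.3, "x": 0, "y": 0, "z": 0, "ax": 0, "ay": 0, "az": 0}
  ]
}}

```text
clock: 17.93
tcp_pos: [0.6077, -0.2136, 0.0504]
orientation: [3.126, 0.31, -0.005]
contact_force: [-7.7, -0.7, 11.2]
grip_width: 0.0646
gripper_force: 56.2
```

Request:
{"fn": "arm_command", "kwargs": {
  "rows": [
    {"fingers": 0.3, "x": 0.002, "y": 0, "z": -0.0005, "ax": 0, "ay": 0, "az": 0},
    {"fingers": 0.3, "x": 0, "y": 0, "z": 0, "ax": 0, "ay": 0, "az": 0}
  ]
}}

```text
clock: 18.1
tcp_pos: [0.6078, -0.2136, 0.0504]
orientation: [3.126, 0.31, -0.011]
contact_force: [-11.9, -1.9, 12.3]
grip_width: 0.0643
gripper_force: 56.3
```

Request:
{"fn": "arm_command", "kwargs": {
  "rows": [
    {"fingers": 0.3, "x": -0.003, "y": 0, "z": -0.001, "ax": 0, "ay": 0, "az": 0},
    {"fingers": 1, "x": 0, "y": 0, "z": 0, "ax": 0, "ay": 0, "az": 0},
    {"fingers": 1, "x": 0, "y": 0, "z": 0, "ax": 0, "ay": 0, "az": 0},
    {"fingers": 1, "x": 0, "y": 0, "z": 0, "ax": 0, "ay": 0, "az": 0},
    {"fingers": 1, "x": 0, "y": 0, "z": -0.02, "ax": 0, "ay": 0, "az": 0},
    {"fingers": 1, "x": 0, "y": 0, "z": -0.035, "ax": 0, "ay": 0, "az": 0},
    {"fingers": 1, "x": 0, "y": 0, "z": -0.04, "ax": 0, "ay": 0, "az": 0},
    {"fingers": 1, "x": -0.03, "y": 0, "z": -0.025, "ax": 0, "ay": 0, "az": 0},
    {"fingers": 1, "x": -0.04, "y": 0, "z": 0, "ax": 0, "ay": 0, "az": 0},
    {"fingers": 1, "x": -0.03, "y": 0, "z": 0, "ax": 0, "ay": 0, "az": 0}
  ]
}}

```text
clock: 18.93
tcp_pos: [0.51, -0.2333, 0.1736]
orientation: [3.124, 0.312, 0.005]
contact_force: [-1.1, -0.2, -1.2]
grip_width: 0.0853
gripper_force: 0.0
```

```bash
python3 - <<'E'
from h import *
st();f=r.grab_frame("wrist");g=r.grab_frame("top");np.savez("w8.npz",**f)
t=cv2.resize(g["frame"][140:240,120:360],(512,213),interpolation=2)
cv2.imwrite("pics/end.png",np.vstack([f["frame"],t])[:,:,::-1])
E
```

```text
18.93 [ 0.51   -0.2333  0.1736] head 11.41 F [-1.1 -0.2 -1.2] w 0.0853 gf 0.0
```

View pics/end.png

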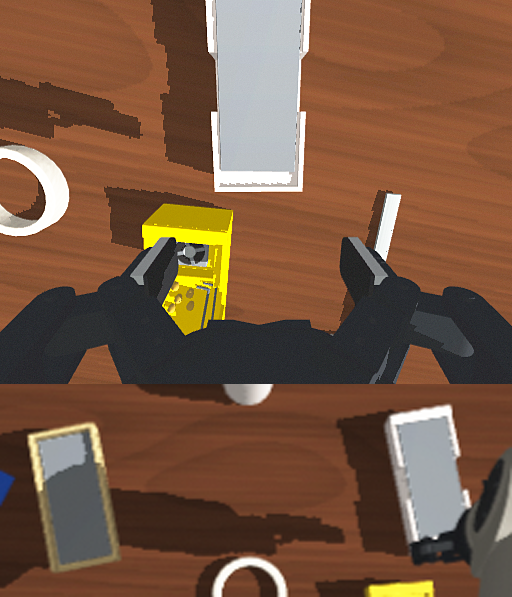

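The picture shows the lid seated in the box, square, with a white ledge strip behind it (rows 171–185). The tray still holds its lids, and the tape and yellow decoy are where they were. A quick check of the home position:

```bash
python3 - <<'E'
from h import *
f=dict(np.load("w8.npz"));im=f["frame"];K=f["K"];T=f["world_from_camera"];hsv=cv2.cvtColor(im,cv2.COLOR_RGB2HSV).astype(int)
S,V=hsv[...,1],hsv[...,2]
e=np.array([np.cos(np.radians(11.5)),np.sin(np.radians(11.5))])
def ray(u,v,z):
    d=T[:3,:3]@np.array([(u-K[0,2])/K[0,0],(v-K[1,2])/K[1,1],1]);return (T[:3,3]+d*(z-T[2,3])/d[2])[:2]*1e3@e
for u in (230,245,260,275,285):
    col=V[:,u];w=[v for v in range(150,185) if col[v]>235 and col[v+1]>235][0];b=[v for v in range(160,215) if S[v,u]<60].__iter__();b=max(b)
    # print profile once
    if u==260:print(list(col[160:196]))
    print(u,w,b,"lid rear",round(ray(u,w-.5,.056),1),"box rear",round(ray(u,b+.5,.058),1))
E
```

```text
230 171 191 lid rear 474.7 box rear 455.8
245 171 191 lid rear 474.6 box rear 455.8
[np.int64(196), np.int64(197), np.int64(197), np.int64(197), np.int64(194), np.int64(196), np.int64(194), np.int64(196), np.int64(197), np.int64(196), np.int64(187), np.int64(225), np.int64(255), np.int64(255), np.int64(255), np.int64(255), np.int64(255), np.int64(255), np.int64(255), np.int64(255), np.int64(255), np.int64(255), np.int64(255), np.int64(255), np.int64(255), np.int64(179), np.int64(198), np.int64(255), np.int64(255), np.int64(255), np.int64(255), np.int64(255), np.int64(139), np.int64(147), np.int64(145), np.int64(139)]
260 172 191 lid rear 473.7 box rear 455.8
275 172 191 lid rear 473.7 box rear 455.8
285 172 191 lid rear 473.7 box rear 455.8
```

```bash
python3 -c "
from h import *
print(r.hand_in())"
```

```text
the job is handed in; nothing more can be done
None
```

The lid is in the box and home under the lip: the slide stopped firmly against the end wall, and the wrist camera put it within about 1 mm of home. The other two lids are still in the tray, no contact showed with the nearby things, and the job was handed in at about 19 s.

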